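# Prop the pedal bin open with the pot and bin the broken shard

### The job

Use the straight mustard stoneware pot as a weight: set it on the tread of the bin's pedal and push it down gently until you feel the pedal come to its stop, never forcing it, so that the lid stays fully open under the pot's weight alone, then put the broken terracotta shard from the dustpan into the bin. Then pick the pot up slowly so that the pedal eases back up and the lid closes without slamming, and stand the pot upright on its round cork mat again. Leave everything else where it is and do not tip the pot over.

Things in the scene. Friction and masses are not known exactly. Their poses are not given: they have to be found in the camera images.
- bin: White pedal-operated waste caddy, fixed. Origin: centre of its footprint on the table; +x points to its back (the lid's hinge side), -x to the pedal side, z up. Tub outside 180 (x) x 200 mm (y), walls 5 mm, inner floor at z = 60 mm, open rim at z = 180 mm; the closed lid's top is at 190 mm. The pedal sticks out of a gap below the tub at -x. Fully open the lid stands nearly upright at the back (leaning forward 10 degrees, 190 mm tall above the rim).
- lid (a joint): Angle of the lid, rad: 0 closed (at the start), 1.4 fully open. Hinged on the back rim (bin x = +95, z = 185 mm). Linked: lid = 9.33 x pedal. Pushing the tread down takes about 9 N at first, falling to about 2 N at fully open. Let go, the lid slams; raising the tread at 40 mm/s or slower is safe. Slamming: over 3 rad/s downward while between 0.4 and 0.1 rad.
- pedal (a joint): Angle of the pedal, rad: 0 up, 0.15 fully down on its stop. The stop is hard: the force rises steeply there, and the pot must never be pressed against it with more than 35 N. Pivot under the tub at bin x = +10 mm, z = 40 mm.
- tread (a point): Centre of the upper surface of the pedal's tread, a flat steel plate 90 mm (along bin x) x 110 mm (along bin y), 6 mm thick, 190 mm in front of the bin's centre and 100 mm clear of the tub's front. With the pedal up it is 55 mm above the table and slopes 4 degrees down towards the tub; fully pressed it is 25 mm above the table and slopes 4 degrees the other way. The point moves with the pedal.
- pot: Empty straight-sided thick-walled stoneware pot, mustard glaze, 64 mm outside diameter (58 mm at the very foot), 100 mm high, wall 7 mm, about 0.42 kg (10 percent more or less). Origin: centre of its underside, z up. Its weight alone (about 4 N) does not open the bin, but once the pedal is pushed fully down (or to within about 3 mm of it) with the pot centred on the tread its weight keeps it there.
- mat: Round cork mat, 120 mm across, 5 mm thick, fixed to the table; the pot stands on it at the start. Origin: centre of its underside.
- shard: Piece of a broken terracotta pot rim standing on edge in the dustpan: slightly curved in plan, 60 mm long (its x), 12 mm thick at the middle (its y), 26 mm high, 40 g. Origin: underside of the middle of the piece; its ends bend 5 mm towards -y. Best gripped across its middle, fingers closing along its y.
- dustpan: A stainless steel dustpan lying flat, mouth away from the robot: floor plate 200 (x) x 210 mm (y), 3 mm thick, back wall 35 mm and side walls 28 mm high falling to 14 mm towards the mouth; a 20 mm round handle runs from its back wall to x = -235 mm. Origin: underside of the floor plate, at its centre; +x towards the mouth. Loose, 0.45 kg. It must stay about where it is.
- broom: Grey plastic hand broom lying on its bristles, 280 mm long, 55 mm high; bystander. Origin on the table below its middle.
- grabber: Spring-loaded pot grabber lying flat, two steel arms with rubber tips, 250 mm long, 16 mm high; bystander. Origin on the table below its middle.
- clay_pot: Small terracotta pot with a rim, 80 mm across, 70 mm high; bystander. Origin: centre of its underside.
- jar: Glass jar with steel lid, 56 mm across, 75 mm high; bystander. Origin: centre of its underside.
- sprayer: Clear spray bottle, 72 mm across, about 200 mm high; bystander. Origin: centre of its underside.
Not all that is in view belongs to the job. Several things look just like the shard: the one meant starts farthest from the robot's base.

How it is judged:
On the way, in this order (a step that is already met when the one before it is completed fails the run):
1. the pot stands on the pedal's tread, let go by the fingers, and its weight holds the lid fully open (over 1.3 rad) (value of joint lid above 1.3 rad and horizontal distance between pot and tread below 0.055 m and contact force between the fingers and pot below 0.1 N and angle between pot's own z axis and vertical below 0.25 rad), for 0.5 s.
2. the shard is in the bin, let go, with the lid still open and the pot still on the tread (x of shard in the frame of bin between -0.09 and 0.09 m and y of shard in the frame of bin between -0.1 and 0.1 m and z of shard in the frame of bin between 0.04 and 0.15 m and value of joint lid above 1.2 rad and horizontal distance between pot and tread below 0.06 m and contact force between the fingers and shard below 0.1 N), for 0.2 s.
At the end, for the whole second after the job is handed in: The shard lies inside the bin's tub (below 150 mm, within the walls), the lid is closed (under 0.06 rad), the pot stands upright (within 0.1 rad) and at rest on the cork mat, its centre within 35 mm of the mat's (x of shard in the frame of bin between -0.09 and 0.09 m and y of shard in the frame of bin between -0.1 and 0.1 m and z of shard in the frame of bin between 0.04 and 0.15 m and value of joint lid below 0.06 rad and horizontal distance between pot and mat below 0.035 m and angle between pot's own z axis and vertical below 0.1 rad and z of pot in the frame of mat below 0.012 m and linear speed of each of pot, shard below 0.02 m/s); the robot touches nothing.
It fails at once if the pot is forced down with more than 35 N once the lid is open (pedal at its stop) (contact force between pot and bin above 35 N and value of joint lid above 1.2 rad).
It fails at once if the lid slams (faster than 3 rad/s downward while between 0.4 and 0.1 rad) (value of joint lid between 0.1 and 0.4 rad and velocity of joint lid below -3 rad/s).
It fails at once if the pot is tipped over (beyond 0.7 rad) (angle between pot's own z axis and vertical above 0.7 rad).
It fails at once if the dustpan or a bystander is moved more than 40 mm (distance of any of dustpan, broom, grabber, clay_pot, jar, sprayer from where it was at the start of the episode above 0.04 m).
It also fails if it takes over 72 s, if anything falls off the work surface, if the arm or the gripper's body presses on something with over 40 N, if the wrist force passes 120 N, or if a joint passes its speed limit or range.

### The arm

A 6-joint arm with a two-finger parallel gripper is mounted at the origin on the work surface. World frame = base frame: x ahead of the robot, y to its left, z up, the work surface at z = 0. Lengths are in m, angles in rad, forces in N, time in s.
With the tool pointing down it reaches from about 0.325 to 0.925 m from the base axis. Payload 3.1 kg.
Tool frame: the origin (TCP) lies between the finger pads; the fingertips stand 22 mm ahead of it and the grasp point (between the pads) lies 3 mm ahead of it; x points along the fingers, y is the direction in which the jaws open and shut, and the axes are right-handed (so a half turn about x gives the same grasp; the last joint's range is limited). The gripper opens to 85 mm and grips with 20 to 120 N. Pads are 22 mm wide; open, the fingers measure 114 mm over their backs; the gripper's body (76 mm by 85 mm) begins 54 mm behind the grasp point. The pads swing forward as they close: fully open they stand 13 mm farther back than shut.
Start: joints at [1.066, 0.217, 1.613, -0, 1.311, -0.112], TCP at [0.239, 0.577, 0.253] pointing down, gripper open.
Joint ranges: [-2.75, 2.75], [-0.78, 2.1], [0.31, 2.55], [-1.13, 4.27], [0.13, 2.63], [-2.58, 2.58]. Speed limits (rad/s): [2.79, 2.79, 3.14, 3.14, 3.14, 3.14].

### API

Orientations are given as [roll, pitch, yaw] about the fixed x, y, z axes, in that order (R = Rz(yaw) Ry(pitch) Rx(roll)).
In Python, from station import bot, optics gives the robot as it stands.
- The arm moves only by the tool carry_out, never from a script. Its argument "commands" is a list that holds one entry, the list of rows, each a list of 7 numbers: the turn, a rotation vector about the tool's x, y, z each as a share of 2 rad, from -1 to 1, then the shift along the tool's x, y, z each as a share of 0.08 m, from -1 to 1, then the gripper command: -1 is shut, 1 is fully open, values between are in proportion. A call has 1 to 12 rows; each row is the pose to reach, as a shift and turn from the pose measured when the call began, along the tool's axes at that moment; what a row does not reach only later rows make up. A row lasts 1/8 s, in which the tool goes at most 62.5 mm and 10.7 degrees, less where a joint would pass 70% of its speed; a pose out of reach is approached as far as the arm can. A call with a number of a shift or a turn outside -1 to 1 is refused whole. A call with a gripper value outside its range is refused whole. The fingers move at their own pace and stop on an object; the grip force is fixed at half the most. Time passes only in rows, so rows that repeat a pose let the fingers close. It gives the time, the measured TCP pose, the force and the opening at its end, in the units of the state.
- bot.observe(): the state, without advancing time (a new reading comes with each control period).
- optics.camera(name): name is "scene" or "side" or "wrist"; returns the picture (420x560x3 uint8, red, green, blue); there is no depth.
- optics.get_calibration(name): a dict with "fx", "fy", "cx", "cy" (pixels), "k1" (the pictures are not rectified: a ray, as slopes to the right and down, at radius r is drawn at 1 + k1 r^2 times it, then the intrinsics apply), "camera_from_world" (4x4, takes a point from world to camera coordinates); the wrist camera has in their place "T_tool_cam" (4x4, takes a point from camera to tool coordinates, whose origin is the TCP and whose axes are the tool frame's). Camera axes: x right, y up, looking along -z (the intrinsics and any distortion apply to the point x, -y, -z); pixel columns grow to the right and rows downward; lengths in m; the calibration is good to about 2 mm. A picture is of the moment at which its call begins: read the wrist's pose just before it. get_calibration takes no time and is no camera call.
- bot.sign_off(): hands the job in, once; it reports no verdict.
Trained networks look in the newest picture that a camera, given by its name, has taken for a name from the list of things; names that differ only in an ending like _2 or _b are one class to them, and where a whole thing is asked for, a point or a joint stands for the part that bears it (a point fixed in the world has none). Each returns a list of dicts, best first, with "conf" (0 to 1); they miss things now and then, are a little off and sometimes report something else, mostly with a low value. They report only what shows in the picture. A call takes as long as a camera call. They do not tell look-alikes from the thing itself.
- optics.regions_of(query, camera): "mask" (420x560 bool, what is visible of it) and "xy" ([column, row] in pixels, amid what is visible of it).
- optics.landmark_of(query, camera): "xy" ([column, row] in pixels: a listed point, or the origin of a listed thing).
The state is a dict: "clock": time; "qpos": joint angles; "dq": joint speeds; "tau": joint torques, N m; "eef_pos": TCP position; "orientation": TCP orientation; "contact_force": force on the tool from outside, world axes, zero at the start; "wrist_torque": the same for the moment, N m; "opening": finger opening in m.
Only numpy, scipy, OpenCV 4.12 (cv2) and the standard library are available. Lean on these libraries where they do the work, as an engineer would, in place of code of your own. Each camera call takes 0.05 s, during which the arm holds its last target.

## Working session

There is one attempt and no reset: what is moved stays moved. The work goes in short steps, Python scripts to look and compute and a tool call to move; the robot and the scene stay as the last step left them, time stands still between calls to the robot, and variables do not carry over. Pictures are saved under pics/ and viewed, and the job is handed in when it is done.

Besides the shell and the picture viewer there is one more tool, called by a JSON object that holds its "method" and its "body", one argument or row to a line. carry_out: Moves the arm, as the interface text tells. Shift numbers are shares of 0.08 m and turn numbers shares of 2 rad, none past 1 either way. Its arguments: {"type":"object","properties":{"commands":{"type":"array"}},"required":["commands"]}

```bash
ls; mkdir -p pics
cat > a.py <<'E'
from station import bot, optics
import cv2,numpy as np
print(bot.observe())
for n in ("scene","side","wrist"):
    im=optics.camera(n); cv2.imwrite(f"pics/{n}0.png",im[:,:,::-1])
    print(n,optics.get_calibration(n))
E
python3 a.py
```

```text
pics
{'clock': 0.0, 'qpos': array([ 1.06581783e+00,  2.17780171e-01,  1.61495326e+00, -2.94768119e-05,
        1.31131408e+00, -1.12176101e-01]), 'dq': array([ 1.28451708e-03, -4.88432120e-04, -6.59186858e-04,  6.68235730e-04,
       -6.01555428e-05,  5.37817575e-04]), 'tau': array([ 2.83098425e-04, -3.96848845e+01, -3.03851187e+01,  1.84531899e-05,
        9.73535527e-03, -5.28069855e-07]), 'eef_pos': array([0.2388306 , 0.57672477, 0.2519421 ]), 'orientation': array([-1.671375 ,  1.5683413, -2.0641698]), 'contact_force': array([0.43084029, 0.02186692, 0.24434399]), 'wrist_torque': array([-0.03599535,  0.03420904,  0.00434548]), 'opening': 0.08580798478687039}
scene {'fx': 521.1763477098824, 'fy': 521.1763477098824, 'cx': 281.29162486023637, 'cy': 202.60593471830506, 'k1': -0.12459453777348853, 'camera_from_world': array([[-0.24170269,  0.9701005 , -0.02201901,  0.04535586],
       [-0.63596815, -0.14123258,  0.75868167,  0.22952982],
       [ 0.73288766,  0.19737879,  0.65108931, -1.95358987],
       [ 0.        ,  0.        ,  0.        ,  1.        ]])}
side {'fx': 521.91973740426
[... 264 characters left out ...]
9669e-01,
        -9.56011739e-02],
       [-1.74968928e-01,  7.80745354e-01,  5.99852120e-01,
        -1.41953432e+00],
       [ 0.00000000e+00,  0.00000000e+00,  0.00000000e+00,
         1.00000000e+00]])}
wrist {'fx': 298.0812913563427, 'fy': 298.0812913563427, 'cx': 278.64127426434794, 'cy': 208.96579154224312, 'k1': -0.06121432073013172, 'T_tool_cam': array([[-1.46711267e-03,  3.08317751e-01, -9.51282299e-01,
        -1.20295659e-01],
       [ 9.99998832e-01,  4.47054676e-05, -1.52775624e-03,
         8.69091080e-04],
       [-4.28506847e-04, -9.51283429e-01, -3.08317457e-01,
        -7.88068559e-02],
       [ 0.00000000e+00,  0.00000000e+00,  0.00000000e+00,
         1.00000000e+00]])}
```

View pics/scene0.png

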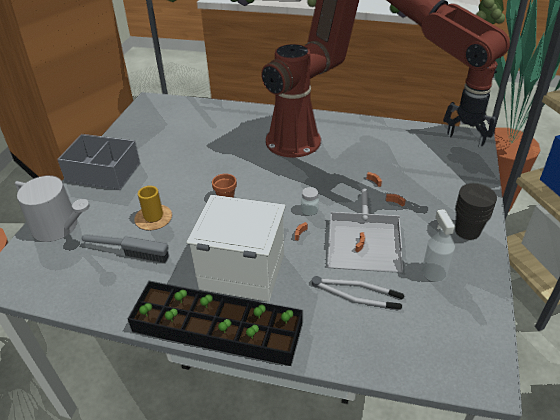

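View pics/side0.png

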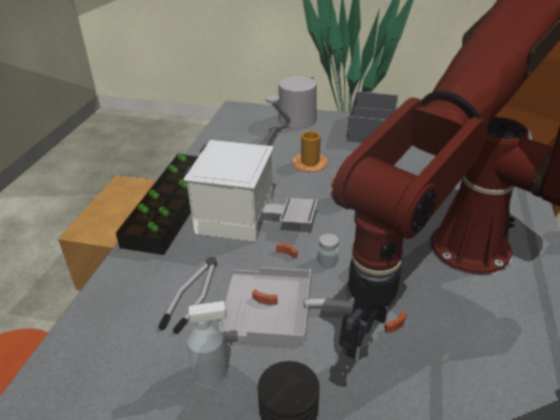

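View pics/wrist0.png

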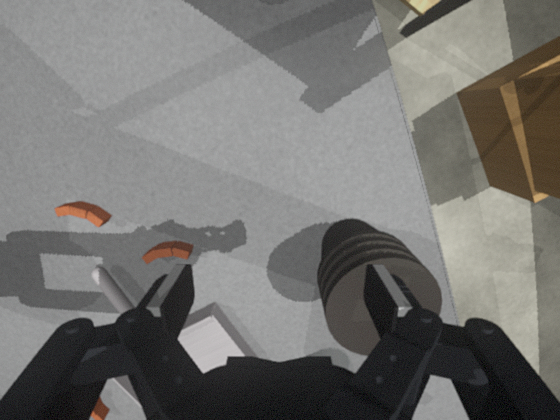

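Shard look-alikes in the scene picture: (374,180), (396,199) and (300,231) lie on the table; (361,241) is inside the dustpan and farthest from the base, so that one is my choice. The pot is at (150,205) on its mat, and the bin is at (238,240) with its pedal towards the robot.

```bash
cat > h.py <<'E'
from station import bot, optics
import cv2,numpy as np
from scipy.optimize import least_squares
from scipy.spatial.transform import Rotation as R
def cal(n,st=None):
    c=optics.get_calibration(n)
    if n=="wrist":
        st=st or bot.observe()
        T=np.eye(4);T[:3,:3]=R.from_euler('xyz',st['orientation']).as_matrix();T[:3,3]=st['eef_pos']
        c['camera_from_world']=np.linalg.inv(T@c['T_tool_cam'])
    return c
def proj(c,p):
    q=c['camera_from_world']@np.append(p,1); x=q[0]/-q[2]; y=-q[1]/-q[2]; s=1+c['k1']*(x*x+y*y)
    return np.array([c['fx']*x*s+c['cx'],c['fy']*y*s+c['cy']])
def ray(c,uv):
    d=np.array([(uv[0]-c['cx'])/c['fx'],(uv[1]-c['cy'])/c['fy']]); u=d.copy()
    for _ in range(30): u=d/(1+c['k1']*(u@u))
    M=np.linalg.inv(c['camera_from_world']); v=M[:3,:3]@np.array([u[0],-u[1],-1]); return M[:3,3],v/np.linalg.norm(v)
def onz(c,uv,z):
    o,v=ray(c,uv); return o+v*(z-o[2])/v[2]
def tri(obs):
    A=np.zeros((3,3));b=np.zeros(3);L=[]
    for c,uv in obs:
        o,v=ray(c,uv);P=np.eye(3)-np.outer(v,v);A+=P;b+=P@o;L.append((o,P))
    x=np.linalg.solve(A,b); return x,[np.linalg.norm(P@(x-o)) for o,P in L]
E
cat > b.py <<'E'
from h import *
for n in("scene","side"):
    optics.camera(n); c=cal(n)
    for q,z in (("bin",0),("tread",.055),("pot",.005),("mat",0),("shard",.003),("dustpan",0),("clay_pot",0),("jar",0)):
        for d in optics.landmark_of(q,n)[:5]:
            print(n,q,round(d['conf'],2),np.round(d['xy'],1),np.round(onz(c,d['xy'],z),3))
E
python3 b.py
```

```text
scene bin 0.92 [241.7 268.1] [0.653 0.    0.   ]
scene tread 0.59 [310.2 209.3] [0.425 0.151 0.055]
scene pot 0.72 [154.  217.3] [ 0.514 -0.334  0.005]
scene pot 0.71 [154.7 219.1] [ 0.522 -0.329  0.005]
scene mat 0.79 [153.9 218.3] [ 0.514 -0.336  0.   ]
scene shard 0.67 [396.4 203. ] [0.277 0.405 0.003]
scene shard 0.54 [362.4 242.9] [0.481 0.32  0.003]
scene shard 0.45 [373.7 181.5] [0.181 0.321 0.003]
scene shard 0.44 [299.9 230.5] [0.469 0.128 0.003]
scene dustpan 0.83 [363.7 246.2] [0.491 0.326 0.   ]
scene dustpan 0.74 [130.9 250.8] [ 0.663 -0.344  0.   ]
scene clay_pot 0.67 [224.4 198. ] [ 0.37  -0.147  0.   ]
scene jar 0.93 [307.4 206.8] [0.354 0.128 0.   ]
side bin 0.65 [237.2 217.7] [ 0.657  0.012 -0.   ]
side tread 0.74 [297.7 210.8] [0.476 0.013 0.055]
side pot 0.65 [312.9 161.9] [ 0.498 -0.334  0.005]
side mat 0.77 [311.7 161.1] [ 0.504 -0.346  0.   ]
side mat 0.47 [263.2 302.6] [0.494 0.32  0.   ]
side shard 0.68 [287.3 252.6] [0.478 0.134 0.003]
side shard 0.67 [396.4 326.6] [0.177 0.328 0.003]
side shard 0.61 [263.2 302.4] [0.494 0.322 0.003]
side shard 0.39 [353.6 344.1] [0.266 0.399 0.003]
side dustpan 0.56 [267.7 306.8] [0.48  0.331 0.   ]
side jar 0.63 [208.5 372.5] [0.554 0.537 0.   ]
side jar 0.6 [330.2 259.9] [0.362 0.134 0.   ]
```

```bash
python3 -c "
import cv2
a=cv2.imread('pics/scene0.png');b=cv2.imread('pics/side0.png')
cv2.imwrite('pics/c1.png',cv2.resize(a[160:300,120:320],None,fx=4,fy=4,interpolation=2))
cv2.imwrite('pics/c2.png',cv2.resize(b[110:260,180:380],None,fx=4,fy=4,interpolation=2))
cv2.imwrite('pics/c3.png',cv2.resize(a[160:300,280:420],None,fx=4,fy=4,interpolation=2))"
```

```text
(no output)
```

View pics/c1.png

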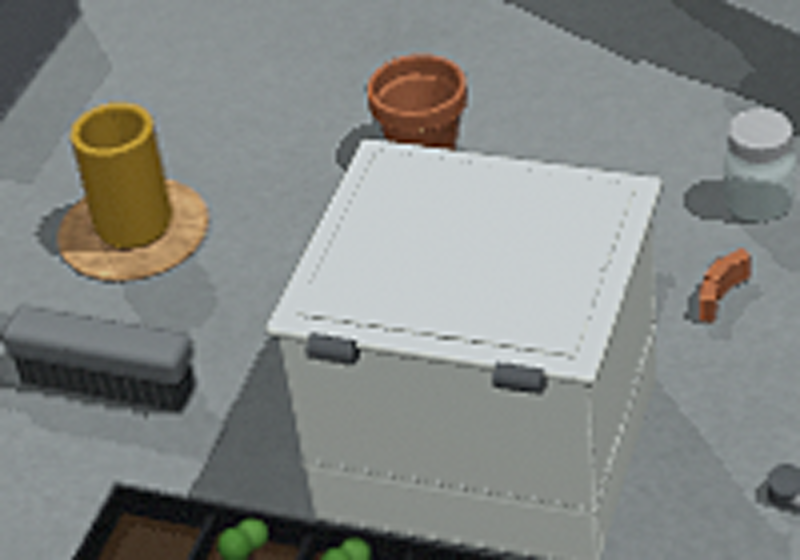

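View pics/c2.png

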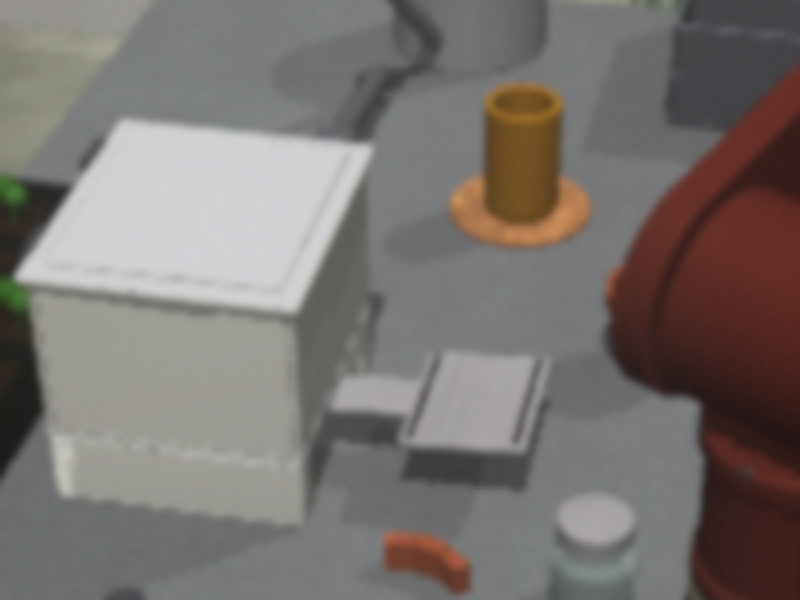

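View pics/c3.png

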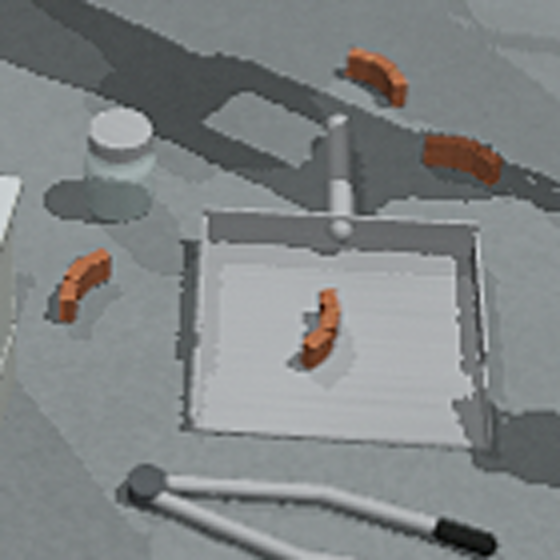

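```bash
cat > d.py <<'E'
from h import *
s,d=cal("scene"),cal("side")
A=lambda u,v:(u/4+120,v/4+160); B=lambda u,v:(u/4+180,v/4+110)
for n,a,b in (("++",(592,380),(20,278)),("-+",(660,180),(297,312)),("--",(368,140),(372,147)),("+-",(270,332),(122,120))):
    x,e=tri([(s,A(*a)),(d,B(*b))]); print(n,x.round(3),np.round(e,4),onz(s,A(*a),.19).round(3),onz(d,B(*b),.19).round(3))
for (u,v),z in (((430,353),.052),((550,357),.058),((525,452),.058),((402,447),.052)): print('tread',onz(d,B(u,v),z).round(4))
# pot rim top centre / mat
for n,c in(("scene",s),("side",d)):
    for q in("pot","mat","shard"):
        for r in optics.regions_of(q,n)[:4]:
            m=r['mask'];ys,xs=np.nonzero(m); print(n,q,round(r['conf'],2),np.round(r['xy'],1),m.sum(),xs.min(),xs.max(),ys.min(),ys.max())
print('potrim scene',onz(s,A(113,128),.105)); print('potrim side',onz(d,B(524,103),.105))
print('mat ctr scene',onz(s,A(134,230),.005),'side',onz(d,B(520,207),.005))
E
python3 d.py
```

```text
++ [0.754 0.112 0.184] [0.0002 0.0002] [0.76  0.114 0.19 ] [0.75  0.121 0.19 ]
-+ [0.567 0.11  0.184] [0.001 0.001] [0.573 0.111 0.19 ] [0.565 0.12  0.19 ]
-- [ 0.572 -0.097  0.187] [0.0001 0.0001] [ 0.576 -0.095  0.19 ] [ 0.57  -0.091  0.19 ]
+- [ 0.76  -0.095  0.185] [0.0015 0.0015] [ 0.766 -0.092  0.19 ] [ 0.756 -0.09   0.19 ]
tread [ 0.5183 -0.0441  0.052 ]
tread [ 0.4311 -0.0496  0.058 ]
tread [0.4275 0.0628 0.058 ]
tread [0.5119 0.0679 0.052 ]
scene pot 0.85 [151.2 205.1] 756 137 163 185 221
scene mat 0.67 [155.  219.8] 469 134 171 206 229
scene mat 0.62 [235.3 225.3] 4227 186 284 195 255
scene shard 0.71 [394.7 200.4] 154 386 405 194 205
scene shard 0.61 [301.  229.7] 102 295 306 224 239
scene shard 0.5 [374.  177.1] 156 365 381 171 186
side pot 0.68 [313.  148.2] 576 301 319 132 165
side mat 0.7 [309.  165.4] 309 293 327 155 171
side shard 0.76 [397.8 326.9] 256 385 406 311 332
side shard 0.69 [286.2 251.7] 177 277 297 244 257
side shard 0.63 [263.7 297.9] 249 252 277 290 304
potrim scene [ 0.50988132 -0.33600841  0.105     ]
potrim side [ 0.50586311 -0.33105675  0.105     ]
mat ctr scene [ 0.51561086 -0.33558062  0.005     ] side [ 0.50764962 -0.33238512  0.005     ]
```

```bash
cat >> h.py <<'E'
def Rt(yaw,pitch=0):
    # tool x down, tool y = world y rotated by yaw ; pitch tilts about world y
    y=np.array([-np.sin(yaw),np.cos(yaw),0]);x=np.array([0,0,-1.]);return R.from_euler('y',pitch).as_matrix()@np.column_stack([x,y,np.cross(x,y)])
def go(pos,Rm=None,clock=True):
    """shares needed for target from the present pose"""
    st=bot.observe();R0=R.from_euler('xyz',st['orientation']).as_matrix()
    sh=R0.T@(np.array(pos)-st['eef_pos'])/.08
    tu=np.zeros(3) if Rm is None else R.from_matrix(R0.T@Rm).as_rotvec()/2
    print('t',round(st['clock'],2),'pos',st['eef_pos'].round(4),'turn',tu.round(3),'shift',sh.round(3),'F',st['contact_force'].round(1),'op',round(st['opening'],4))
E
python3 -c "
from h import *
R0=R.from_euler('xyz',bot.observe()['orientation']).as_matrix();print(R0.round(3))
go((.508,-.333,.25),Rt(0)); go((.508,-.333,.25),Rt(np.pi))"
```

```text
[[-0.     0.383  0.924]
 [-0.     0.924 -0.383]
 [-1.    -0.    -0.   ]]
t 1.35 pos [0.2392 0.5774 0.2533] turn [-0.196 -0.     0.   ] shift [ 0.042 -9.228  7.46 ] F [ 0.4 -0.2 -0.5] op 0.0854
t 1.35 pos [0.2392 0.5774 0.2533] turn [1.374 0.    0.   ] shift [ 0.042 -9.228  7.46 ] F [ 0.4 -0.2 -0.5] op 0.0854
```

{"method": "carry_out", "body": {
  "commands": [
    [[-0.1,0,0,0,-0.5,0.4,1],[-0.196,0,0,0,-1,0.8,1],[-0.196,0,0,0,-1,0.8,1]]
  ]
}}

```text
clock: 1.72
eef_pos: [0.268, 0.4763, 0.2527]
orientation: [-1.919, 1.569, -1.922]
contact_force: [-0.5, 0.2, -0.3]
opening: 0.0855
```

```bash
python3 -c "
from h import *
go((.508,-.333,.25),Rt(0));print(bot.observe()['qpos'])"
```

```text
t 1.73 pos [0.268  0.4763 0.2527] turn [-0.002 -0.     0.001] shift [  0.051 -10.107   3.031] F [-0.5  0.2 -0.3] op 0.0855
[ 9.30069616e-01  5.18781272e-02  1.79888649e+00 -6.02869966e-04
  1.29277566e+00 -6.37467314e-01]
```

{"method": "carry_out", "body": {
  "commands": [
    [[0,0,0,0,-0.75,0.5,1],[0,0,0,0,-1,0.7,1]]
  ]
}}

```text
clock: 1.98
eef_pos: [0.3245, 0.3957, 0.2532]
orientation: [-1.404, 1.57, -1.408]
contact_force: [0.6, 0.3, -0.2]
opening: 0.0855
```

{"method": "carry_out", "body": {
  "commands": [
    [[0,0,0,0,-0.75,0.5,1],[0,0,0,0,-1,0.7,1]]
  ]
}}

```text
clock: 2.22
eef_pos: [0.3816, 0.3146, 0.2539]
orientation: [-0.115, 1.569, -0.121]
contact_force: [-0.1, 0.2, 0.7]
opening: 0.0852
```

{"method": "carry_out", "body": {
  "commands": [
    [[0,0,0,0,-0.75,0.5,1],[0,0,0,0,-1,0.7,1]]
  ]
}}

```text
clock: 2.48
eef_pos: [0.4389, 0.2332, 0.2547]
orientation: [0.173, 1.567, 0.165]
contact_force: [0.5, 0.0, -0.8]
opening: 0.0854
```

{"method": "carry_out", "body": {
  "commands": [
    [[0,0,0,0,-0.75,0.0,1],[0,0,0,0,-1,0,1]]
  ]
}}

```text
clock: 2.72
eef_pos: [0.4392, 0.1515, 0.2552]
orientation: [0.138, 1.566, 0.126]
contact_force: [-0.8, 0.5, 0.1]
opening: 0.0854
```

{"method": "carry_out", "body": {
  "commands": [
    [[0,0,0,0,-0.75,0.0,1],[0,0,0,0,-1,0,1]]
  ]
}}

```text
clock: 2.98
eef_pos: [0.4391, 0.0698, 0.2557]
orientation: [0.067, 1.565, 0.051]
contact_force: [-0.4, 0.4, -0.1]
opening: 0.0853
```

{"method": "carry_out", "body": {
  "commands": [
    [[0,0,0,0,-0.75,0.0,1],[0,0,0,0,-1,0,1]]
  ]
}}

```text
clock: 3.22
eef_pos: [0.4388, -0.0122, 0.2565]
orientation: [-0.028, 1.563, -0.047]
contact_force: [-0.5, 0.2, 0.2]
opening: 0.0857
```

{"method": "carry_out", "body": {
  "commands": [
    [[0,0,0,0,-0.75,0.0,1],[0,0,0,0,-1,0,1]]
  ]
}}

```text
clock: 3.48
eef_pos: [0.4384, -0.0945, 0.2575]
orientation: [-0.117, 1.56, -0.14]
contact_force: [-0.1, 0.4, -0.0]
opening: 0.0852
```

{"method": "carry_out", "body": {
  "commands": [
    [[0,0,0,0,-0.75,0.0,1],[0,0,0,0,-1,0,1]]
  ]
}}

```text
clock: 3.72
eef_pos: [0.4376, -0.1772, 0.2585]
orientation: [-0.208, 1.558, -0.234]
contact_force: [-0.3, 0.3, 0.2]
opening: 0.0853
```

```bash
python3 -c "
from h import *
go((.508,-.333,.25),Rt(0));print(bot.observe()['qpos'])
s=cal('scene');im=optics.camera('scene');cv2.imwrite('pics/scene1.png',im[:,:,::-1])"
```

```text
t 3.73 pos [ 0.4376 -0.1772  0.2585] turn [-0.013  0.006  0.001] shift [ 0.123 -1.923  0.929] F [-0.3  0.3  0.2] op 0.0853
[-0.53589751 -0.13099554  1.96432538  0.00395305  1.29603909 -2.08159589]
```

View pics/scene1.png

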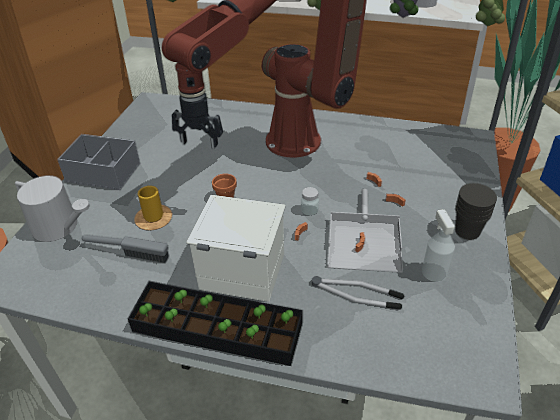

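{"method": "carry_out", "body": {
  "commands": [
    [[-0.013,0.006,0,0,-0.75,0.4,1],[-0.013,0.006,0,0,-1,0.5,1]]
  ]
}}

```text
clock: 4.03
eef_pos: [0.4773, -0.2608, 0.2597]
orientation: [-1.197, 1.565, -1.198]
contact_force: [-0.1, 0.5, 1.5]
opening: 0.0856
```

{"method": "carry_out", "body": {
  "commands": [
    [[0,0,0,0.1,-0.75,0.2,1],[0,0,0,0.1,-0.92,0.2,1],[0,0,0,0.1,-0.92,0.2,1]]
  ]
}}

```text
clock: 4.4
eef_pos: [0.4936, -0.3345, 0.2518]
orientation: [-1.159, 1.567, -1.162]
contact_force: [-0.3, 0.4, -0.2]
opening: 0.0855
```

```bash
cat > w.py <<'E'
from h import *
import sys
k=sys.argv[1]
st=bot.observe();c=cal('wrist',st);im=optics.camera('wrist');cv2.imwrite(f'pics/w{k}.png',im[:,:,::-1])
for q,z in (("pot",.005),("mat",0),("shard",.003),("tread",.055),("bin",0)):
    if len(sys.argv)>2 and q not in sys.argv[2:]: continue
    for d in optics.landmark_of(q,'wrist')[:3]: print(q,round(d['conf'],2),np.round(d['xy'],1),onz(c,d['xy'],z).round(4))
    for r in optics.regions_of(q,'wrist')[:2]:
        ys,xs=np.nonzero(r['mask']);print(' reg',round(r['conf'],2),np.round(r['xy'],1),r['mask'].sum(),xs.min(),xs.max(),ys.min(),ys.max())
print(st['qpos'].round(2),st['eef_pos'].round(4))
E
python3 w.py 1 pot mat
```

```text
pot 0.81 [277.  189.8] [ 0.5092 -0.3363  0.005 ]
 reg 0.65 [278.9 208.9] 4103 243 309 168 246
 reg 0.57 [274.3 170.8] 3228 229 323 145 219
[-0.71  0.16  1.69 -0.    1.29 -2.28] [ 0.4936 -0.3345  0.2518]
```

View pics/w1.png

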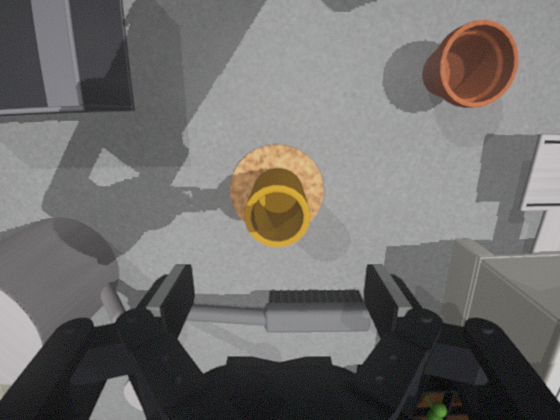

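```bash
python3 -c "
from h import *
c=cal('wrist')
for uv,z in(((277.5,215.5),.105),((246,215),.105),((310,215),.105),((277,186),.105),((277,246),.105),((277.5,186),.005),((231,187),.005),((324,187),.005)): print(uv,onz(c,uv,z).round(4))
go((.508,-.335,.09),Rt(0))
"
```

```text
(277.5, 215.5) [ 0.5087 -0.3337  0.105 ]
(246, 215) [ 0.5083 -0.3637  0.105 ]
(310, 215) [ 0.5082 -0.3028  0.105 ]
(277, 186) [ 0.4799 -0.3342  0.105 ]
(277, 246) [ 0.5406 -0.3343  0.105 ]
(277.5, 186) [ 0.5043 -0.3345  0.005 ]
(231, 187) [ 0.5056 -0.3936  0.005 ]
(324, 187) [ 0.5055 -0.2755  0.005 ]
t 4.65 pos [ 0.4934 -0.333   0.2525] turn [-0.     0.001  0.002] shift [ 2.032 -0.014  0.178] F [ 1.1  0.5 -0.1] op 0.0853
```

{"method": "carry_out", "body": {
  "commands": [
    [[0,0,0,0.4,-0.01,0.19,1],[0,0,0,0.9,-0.01,0.19,1],[0,0,0,0.9,-0.01,0.19,1]]
  ]
}}

```text
clock: 5.03
eef_pos: [0.5064, -0.3312, 0.1768]
orientation: [2.964, 1.567, 2.965]
contact_force: [0.0, 0.4, -0.3]
opening: 0.0855
```

```bash
python3 -c "
from h import *
go((.509,-.334,.08),Rt(0))"
```

```text
t 5.03 pos [ 0.5064 -0.3312  0.1768] turn [ 0.    -0.002 -0.   ] shift [ 1.209 -0.036  0.037] F [ 0.   0.4 -0.3] op 0.0855
```

{"method": "carry_out", "body": {
  "commands": [
    [[0,0,0,0.4,-0.035,0.035,1],[0,0,0,0.8,-0.035,0.035,1],[0,0,0,0.8,-0.035,0.035,1]]
  ]
}}

```text
clock: 5.4
eef_pos: [0.5077, -0.3326, 0.1118]
orientation: [2.704, 1.563, 2.705]
contact_force: [0.2, 0.1, -0.5]
opening: 0.0857
```

```bash
python3 -c "
from h import *
go((.509,-.334,.08),Rt(0))"; python3 w.py 2 pot
```

```text
t 5.4 pos [ 0.5077 -0.3326  0.1118] turn [ 0.001 -0.004 -0.002] shift [ 0.397 -0.019  0.019] F [ 0.2  0.1 -0.5] op 0.0857
pot 0.94 [273.  219.9] [ 0.5115 -0.3357  0.005 ]
pot 0.74 [269.6 370.4] [ 0.6697 -0.3398  0.005 ]
 reg 0.88 [270.1 265.3] 14655 207 333 182 337
[-0.69  0.34  1.75 -0.    1.06 -2.27] [ 0.5077 -0.3326  0.1118]
```

View pics/w2.png

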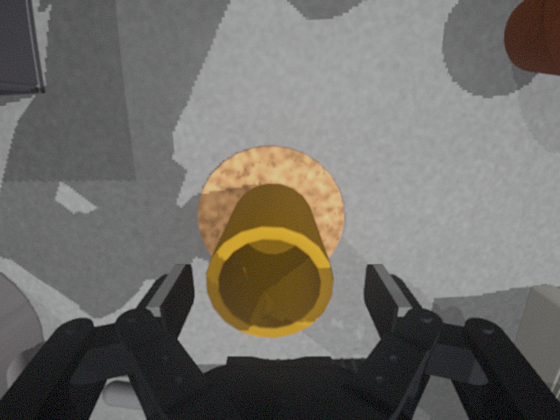

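```bash
python3 -c "
from h import *
c=cal('wrist')
for uv in((207,280),(333,280),(270,226),(270,337)): print(uv,onz(c,uv,.105).round(4))
go((.509,-.336,.08),Rt(0))
"
```

```text
(207, 280) [ 0.5121 -0.3701  0.105 ]
(333, 280) [ 0.5119 -0.3066  0.105 ]
(270, 226) [ 0.4828 -0.3381  0.105 ]
(270, 337) [ 0.5475 -0.3386  0.105 ]
t 5.55 pos [ 0.5104 -0.3349  0.1156] turn [ 0.    -0.     0.001] shift [ 0.445 -0.013 -0.017] F [ 0.4 -0.2  0.1] op 0.0854
```

{"method": "carry_out", "body": {
  "commands": [
    [[0,0,0,0.2,-0.015,0,1],[0,0,0,0.44,-0.015,0,1],[0,0,0,0.44,-0.015,0,1],[0,0,0,0.44,-0.015,0,1]]
  ]
}}

```text
clock: 6.05
eef_pos: [0.51, -0.3359, 0.0797]
orientation: [-2.604, 1.569, -2.603]
contact_force: [0.3, -0.5, 0.0]
opening: 0.0853
```

{"method": "carry_out", "body": {
  "commands": [
    [[0,0,0,0,0,0,-1],[0,0,0,0,0,0,-1],[0,0,0,0,0,0,-1],[0,0,0,0,0,0,-1],[0,0,0,0,0,0,-1]]
  ]
}}

```text
clock: 6.68
eef_pos: [0.5107, -0.3366, 0.0806]
orientation: [-1.691, 1.568, -1.69]
contact_force: [-0.1, -0.4, 4.4]
opening: 0.0634
```

{"method": "carry_out", "body": {
  "commands": [
    [[0,0,0,-0.2,0,0,-1],[0,0,0,-0.6,0,0,-1],[0,0,0,-1,0,0,-1],[0,0,0,-1,0,0,-1]]
  ]
}}

```text
clock: 7.18
eef_pos: [0.5121, -0.3373, 0.1634]
orientation: [-0.988, 1.564, -0.987]
contact_force: [-0.8, -1.0, -3.4]
opening: 0.0635
```

{"method": "carry_out", "body": {
  "commands": [
    [[0,0,0,-0.1,0.4,-0.1,-1],[0,0,0,-0.3,1,-0.1,-1],[0,0,0,-0.3,1,-0.1,-1]]
  ]
}}

```text
clock: 7.55
eef_pos: [0.5027, -0.2534, 0.1852]
orientation: [-1.161, 1.568, -1.157]
contact_force: [1.1, -1.1, -3.7]
opening: 0.0631
```

{"method": "carry_out", "body": {
  "commands": [
    [[0,0,0,0,0.5,-0.1,-1],[0,0,0,0,1,-0.1,-1],[0,0,0,0,1,-0.1,-1]]
  ]
}}

```text
clock: 7.92
eef_pos: [0.4924, -0.1706, 0.1822]
orientation: [2.969, 1.567, 2.976]
contact_force: [-0.5, -0.0, -5.0]
opening: 0.0634
```

{"method": "carry_out", "body": {
  "commands": [
    [[0,0,0,0,0.5,-0.1,-1],[0,0,0,0,1,-0.1,-1],[0,0,0,0,1,-0.1,-1]]
  ]
}}

```text
clock: 8.3
eef_pos: [0.4826, -0.0891, 0.1806]
orientation: [2.876, 1.564, 2.886]
contact_force: [-0.6, -0.3, -4.4]
opening: 0.0639
```

```bash
python3 -c "
from h import *
go((.473,.007,.2),Rt(0));print(bot.observe()['qpos'])"
```

```text
t 8.3 pos [ 0.4826 -0.0891  0.1806] turn [ 0.005 -0.003 -0.001] shift [-0.24   1.202 -0.11 ] F [-0.6 -0.3 -4.4] op 0.0639
[-3.25320733e-01  1.08716343e-02  1.98474753e+00 -5.34998560e-04
  1.15300473e+00 -1.90550991e+00]
```

```bash
python3 w.py 3 tread bin; python3 -c "
from h import *
im=optics.camera('side');cv2.imwrite('pics/s3.png',im[:,:,::-1])"
```

```text
tread 0.9 [385.3 204.7] [0.4784 0.0051 0.055 ]
 reg 0.61 [382.5 200.9] 13101 322 455 150 296
 reg 0.59 [403.1 229. ] 19764 321 559 149 419
[-0.33  0.01  1.98 -0.    1.15 -1.91] [ 0.4826 -0.0891  0.1806]
```

View pics/w3.png

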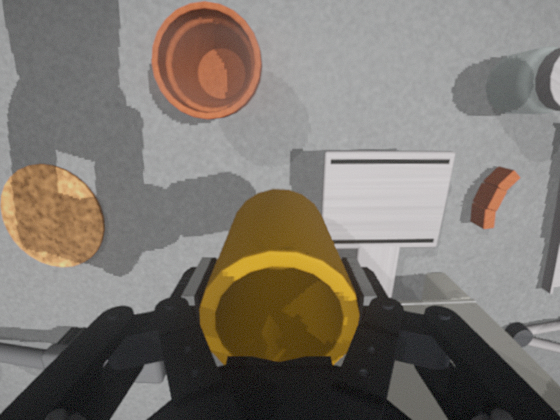

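View pics/s3.png

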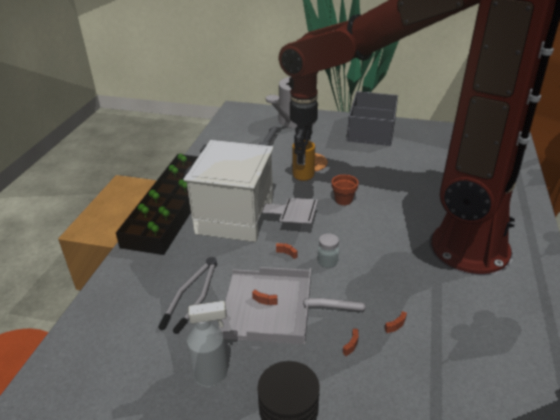

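```bash
python3 -c "
from h import *
c=cal('wrist')
P=[onz(c,uv,z) for uv,z in(((325,151),.058),((455,152),.058),((438,246),.052))]
for p in P: print(p.round(4))
print('ctr',((P[0]+P[2])/2).round(4))
go((.475,.006,.16),Rt(0))
"
```

```text
[ 0.4346 -0.0532  0.058 ]
[0.4338 0.0559 0.058 ]
[0.522  0.0593 0.052 ]
ctr [0.4783 0.0031 0.055 ]
t 8.6 pos [ 0.484  -0.0918  0.1822] turn [ 0.003 -0.002 -0.   ] shift [ 0.278  1.223 -0.104] F [-0.9 -0.7 -3.8] op 0.0635
```

{"method": "carry_out", "body": {
  "commands": [
    [[0,0,0,0,0.5,-0.05,-1],[0,0,0,0,1,-0.1,-1],[0,0,0,0.1,1,-0.1,-1],[0,0,0,0.1,1,-0.1,-1]]
  ]
}}

```text
clock: 9.1
eef_pos: [0.475, -0.0125, 0.1734]
orientation: [-3.1, 1.565, -3.094]
contact_force: [0.4, 0.2, -3.3]
opening: 0.0635
```

```bash
python3 -c "
from h import *
go((.476,.005,.15),Rt(0))"
```

```text
t 9.1 pos [ 0.475  -0.0125  0.1734] turn [ 0.003 -0.003  0.   ] shift [0.293 0.218 0.015] F [ 0.4  0.2 -3.3] op 0.0635
```

{"method": "carry_out", "body": {
  "commands": [
    [[0.003,-0.003,0,0.1,0.22,0.015,-1],[0.003,-0.003,0,0.3,0.22,0.015,-1],[0.003,-0.003,0,0.3,0.22,0.015,-1],[0.003,-0.003,0,0.3,0.22,0.015,-1]]
  ]
}}

```text
clock: 9.6
eef_pos: [0.476, 0.0043, 0.1492]
orientation: [-1.504, 1.57, -1.505]
contact_force: [0.8, 0.5, -3.9]
opening: 0.0632
```

```bash
python3 -c "
from h import *
go((.476,.005,.12),Rt(0))
im=optics.camera('side');cv2.imwrite('pics/s4.png',cv2.resize(im[100:260,180:380,::-1],None,fx=4,fy=3.75,interpolation=2))"
```

```text
t 9.6 pos [0.476  0.0043 0.1492] turn [-0.001  0.     0.   ] shift [ 0.365  0.008 -0.   ] F [ 0.8  0.5 -3.9] op 0.0632
```

View pics/s4.png

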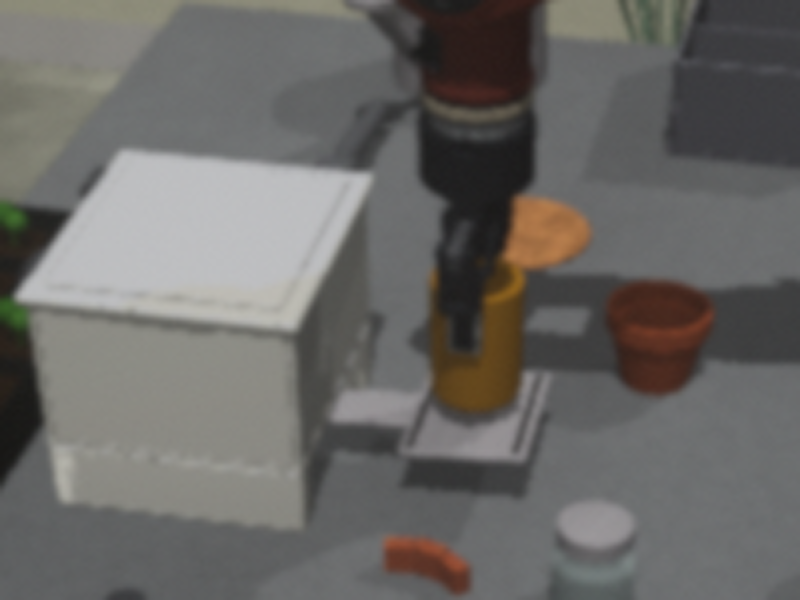

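{"method": "carry_out", "body": {
  "commands": [
    [[0,0,0,0.1,0.01,0,-1],[0,0,0,0.18,0.01,0,-1],[0,0,0,0.24,0.01,0,-1],[0,0,0,0.3,0.01,0,-1],[0,0,0,0.3,0.01,0,-1]]
  ]
}}

```text
clock: 10.28
eef_pos: [0.4765, 0.0053, 0.1261]
orientation: [-0.693, 1.57, -0.694]
contact_force: [-2.3, -0.0, 4.3]
opening: 0.0637
```

{"method": "carry_out", "body": {
  "commands": [
    [[0,0,0,0.05,0,0,-1],[0,0,0,0.1,0,0,-1],[0,0,0,0.15,0,0,-1],[0,0,0,0.15,0,0,-1]]
  ]
}}

```text
clock: 10.78
eef_pos: [0.4761, 0.0053, 0.1133]
orientation: [-1.523, 1.57, -1.524]
contact_force: [-3.7, -0.0, 4.2]
opening: 0.0632
```

```bash
python3 -c "
from h import *
go((.476,.005,.102),Rt(0))
im=optics.camera('side');cv2.imwrite('pics/s5.png',cv2.resize(im[70:230,180:380,::-1],None,fx=4,fy=3.75,interpolation=2))"
```

```text
t 10.78 pos [0.4761 0.0053 0.1133] turn [-0.001  0.     0.   ] shift [ 0.142 -0.003 -0.001] F [-3.7 -0.   4.2] op 0.0632
```

View pics/s5.png

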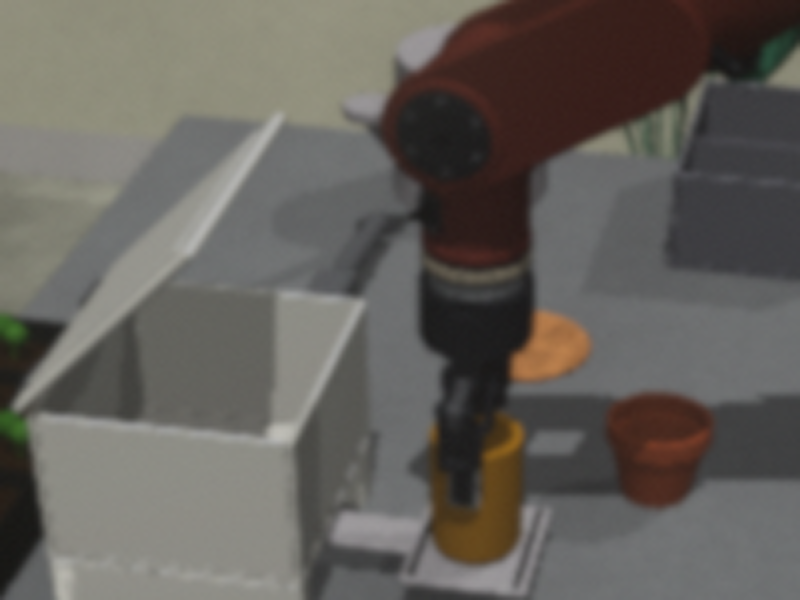

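{"method": "carry_out", "body": {
  "commands": [
    [[0,0,0,0.03,0,0,-1],[0,0,0,0.06,0,0,-1],[0,0,0,0.08,0,0,-1],[0,0,0,0.08,0,0,-1]]
  ]
}}

```text
clock: 11.32
eef_pos: [0.4762, 0.0053, 0.1068]
orientation: [-1.542, 1.57, -1.543]
contact_force: [-2.2, -0.8, 0.3]
opening: 0.0635
```

{"method": "carry_out", "body": {
  "commands": [
    [[0,0,0,0.02,0,0,-1],[0,0,0,0.02,0,0,-1]]
  ]
}}

```text
clock: 11.58
eef_pos: [0.4762, 0.0053, 0.1049]
orientation: [-0.82, 1.57, -0.822]
contact_force: [-0.9, 0.6, -0.5]
opening: 0.0632
```

{"method": "carry_out", "body": {
  "commands": [
    [[0,0,0,0.012,0,0,-1],[0,0,0,0.012,0,0,-1]]
  ]
}}

```text
clock: 11.82
eef_pos: [0.4763, 0.0053, 0.1037]
orientation: [-0.544, 1.57, -0.545]
contact_force: [-2.1, -0.8, -1.2]
opening: 0.0635
```

{"method": "carry_out", "body": {
  "commands": [
    [[0,0,0,0.012,0,0,-1],[0,0,0,0.012,0,0,-1]]
  ]
}}

```text
clock: 12.08
eef_pos: [0.4763, 0.0053, 0.1025]
orientation: [-0.435, 1.57, -0.437]
contact_force: [-1.1, -0.2, -1.2]
opening: 0.0632
```

```bash
python3 -c "
from h import *
im=optics.camera('side');cv2.imwrite('pics/s6.png',cv2.resize(im[70:230,180:380,::-1],None,fx=4,fy=3.75,interpolation=2))"
```

```text
(no output)
```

View pics/s6.png

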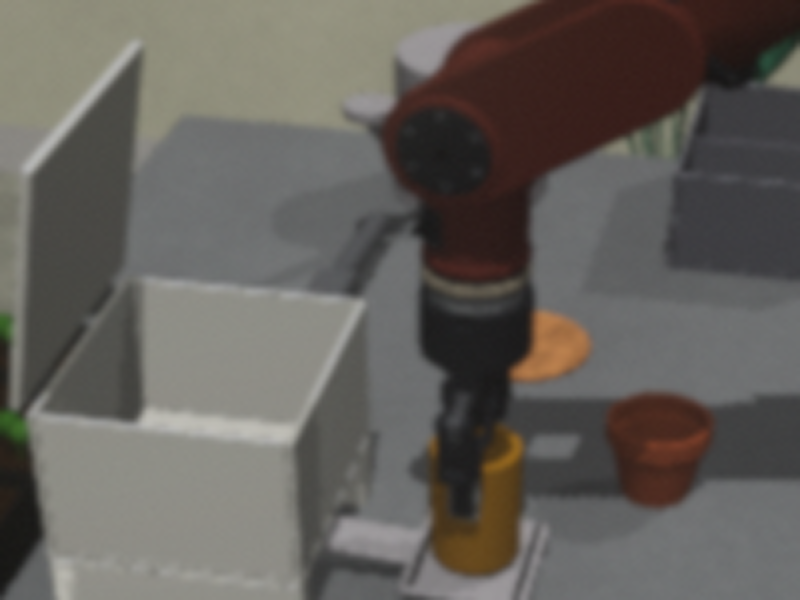

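{"method": "carry_out", "body": {
  "commands": [
    [[0,0,0,0.01,0,0,-1],[0,0,0,0.01,0,0,-1]]
  ]
}}

```text
clock: 12.38
eef_pos: [0.4765, 0.0053, 0.1023]
orientation: [-0.525, 1.57, -0.526]
contact_force: [-2.7, -0.1, 4.3]
opening: 0.0633
```

{"method": "carry_out", "body": {
  "commands": [
    [[0,0,0,0,0,0,0.6],[0,0,0,0,0,0,0.7],[0,0,0,0,0,0,1],[0,0,0,0,0,0,1]]
  ]
}}

```text
clock: 12.88
eef_pos: [0.4766, 0.0053, 0.1023]
orientation: [-0.434, 1.57, -0.435]
contact_force: [-0.0, 0.2, -0.1]
opening: 0.0856
```

```bash
python3 -c "
from h import *
go((.4765,.0053,.25),Rt(0))
im=optics.camera('side');cv2.imwrite('pics/s7.png',cv2.resize(im[70:230,180:380,::-1],None,fx=4,fy=3.75,interpolation=2))
im=optics.camera('wrist');cv2.imwrite('pics/w7.png',im[:,:,::-1])"
```

```text
t 12.88 pos [0.4766 0.0053 0.1023] turn [-0.001  0.001  0.   ] shift [-1.846e+00 -0.000e+00  1.000e-03] F [-0.   0.2 -0.1] op 0.0856
```

View pics/s7.png

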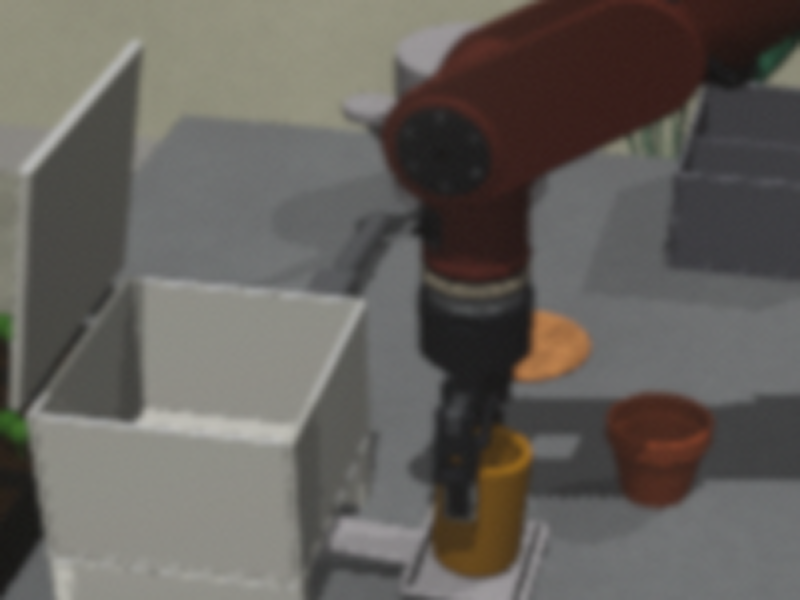

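View pics/w7.png

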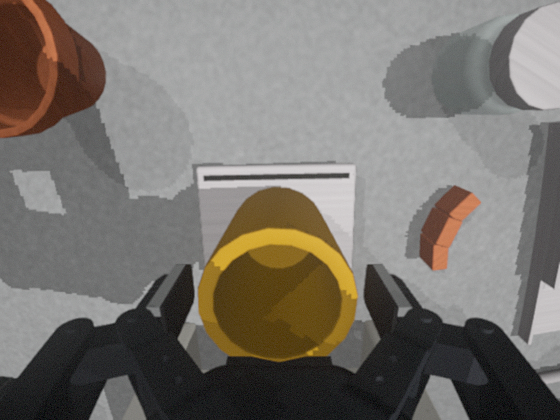

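{"method": "carry_out", "body": {
  "commands": [
    [[0,0,0,-0.2,0,0,1],[0,0,0,-0.5,0,0,1],[0,0,0,-1,0,0,1],[0,0,0,-1,0,0,1]]
  ]
}}

```text
clock: 13.48
eef_pos: [0.4798, 0.0049, 0.1874]
orientation: [-0.168, 1.56, -0.169]
contact_force: [0.9, -0.7, -0.4]
opening: 0.0854
```

```bash
python3 -c "
from h import *
go((.485,.32,.25))
for n in('scene','side'):
  im=optics.camera(n);cv2.imwrite(f'pics/{n}8.png',im[:,:,::-1])
  c=cal(n)
  for q in('shard',):
    for r in optics.regions_of(q,n)[:4]:
      m=r['mask'].astype(np.uint8);ys,xs=np.nonzero(m);rc=cv2.minAreaRect(np.column_stack([xs,ys]).astype(np.float32));print(n,np.round(r['xy'],1),onz(c,r['xy'],.016).round(4),rc)
"
python3 -c "
import cv2
a=cv2.imread('pics/scene8.png');b=cv2.imread('pics/side8.png')
cv2.imwrite('pics/c8.png',cv2.hconcat([cv2.resize(a[215:275,325:405],None,fx=5,fy=5,interpolation=2),cv2.resize(b[270:330,225:305],None,fx=5,fy=5,interpolation=2)]))"
```

```text
t 13.47 pos [0.4798 0.0049 0.1874] turn [0. 0. 0.] shift [-0.789  3.938  0.068] F [ 0.9 -0.7 -0.4] op 0.0854
scene [396.5 201.1] [0.2828 0.4038 0.016 ] ((395.5656433105469, 198.41627502441406), (19.642044067382812, 8.744744300842285), 19.653823852539062)
scene [373.4 180.7] [0.1936 0.3198 0.016 ] ((373.8460998535156, 177.73074340820312), (17.19570541381836, 8.59785270690918), 33.6900634765625)
side [352.  342.9] [0.2692 0.4072 0.016 ] ((351.56134033203125, 342.0896301269531), (10.198501586914062, 28.94431495666504), 29.05460548400879)
side [287.2 248.6] [0.4784 0.1323 0.016 ] ((287.01641845703125, 249.31968688964844), (23.6483097076416, 11.108407020568848), 23.629377365112305)
side [261.5 298.2] [0.4974 0.3213 0.016 ] ((264.2922668457031, 298.24786376953125), (25.104995727539062, 10.063409805297852), 15.5241117477417)
side [398.2 325.5] [0.1737 0.3358 0.016 ] ((396.0835266113281, 322.8487854003906), (11.691094398498535, 27.502399444580078), 55.491477966308594)
```

View pics/side8.png

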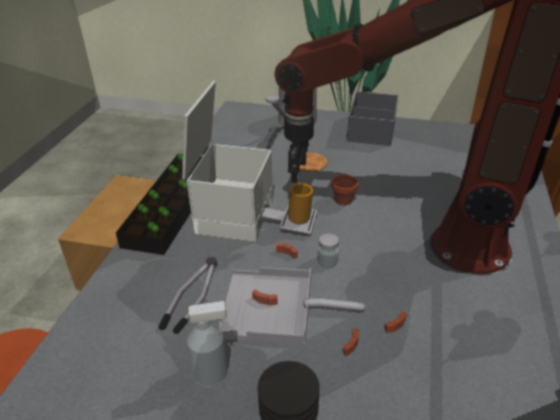

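View pics/c8.png

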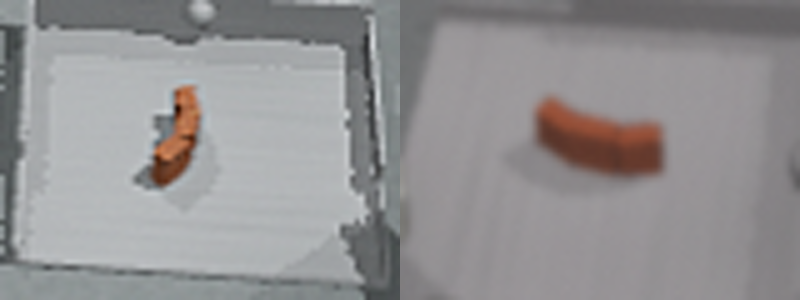

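{"method": "carry_out", "body": {
  "commands": [
    [[0,0,0,-0.8,0.2,0,1],[0,0,0,-0.8,0.9,0,1],[0,0,0,-0.8,1,0,1]]
  ]
}}

```text
clock: 14.05
eef_pos: [0.4752, 0.0877, 0.2453]
orientation: [2.808, 1.569, 2.81]
contact_force: [0.7, 0.5, 0.6]
opening: 0.0855
```

{"method": "carry_out", "body": {
  "commands": [
    [[0,0,0,0,0.7,0,1],[0,0,0,0,1,0,1]]
  ]
}}

```text
clock: 14.3
eef_pos: [0.4738, 0.1689, 0.2433]
orientation: [-3.109, 1.566, -3.106]
contact_force: [0.2, -0.3, 0.1]
opening: 0.0854
```

{"method": "carry_out", "body": {
  "commands": [
    [[0,0,0,0,0.7,0,1],[0,0,0,0,1,0,1]]
  ]
}}

```text
clock: 14.55
eef_pos: [0.4722, 0.2501, 0.2409]
orientation: [-2.963, 1.561, -2.958]
contact_force: [0.0, -1.4, 0.1]
opening: 0.0854
```

{"method": "carry_out", "body": {
  "commands": [
    [[0,0,0,0.4,0.7,-0.1,1],[0,0,0,0.6,0.9,-0.2,1],[0,0,0,0.6,0.9,-0.2,1],[0,0,0,0.6,0.9,-0.2,1]]
  ]
}}

```text
clock: 15.05
eef_pos: [0.4555, 0.3209, 0.1923]
orientation: [-2.848, 1.56, -2.843]
contact_force: [-0.1, -0.3, 0.2]
opening: 0.0854
```

```bash
python3 w.py 9 shard; python3 -c "
from h import *
go((.485,.32,.06),Rt(0))"
```

```text
shard 0.88 [111.9 211.1] [0.4792 0.1353 0.003 ]
shard 0.73 [277.4 220.7] [0.4892 0.3203 0.003 ]
 reg 0.89 [276.6 226.1] 866 263 285 195 258
 reg 0.71 [106.2 215.2] 1153 92 124 187 246
[ 0.49  0.14  1.82  0.    1.19 -1.09] [0.4555 0.3209 0.1923]
t 15.2 pos [0.4565 0.3211 0.1939] turn [ 0.002 -0.004  0.001] shift [ 1.671 -0.013  0.369] F [-0.2 -0.1  0.3] op 0.0852
```

View pics/w9.png

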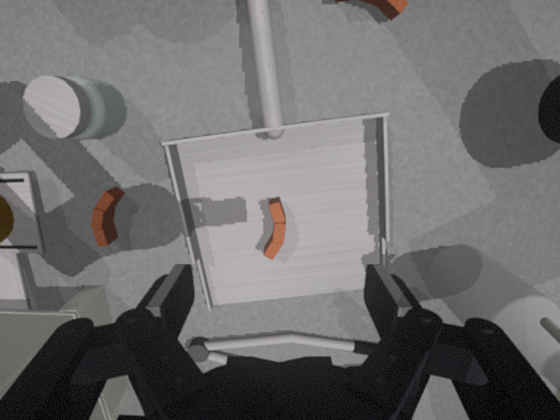

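```bash
python3 -c "
from h import *
st=bot.observe();c=cal('wrist',st);im=optics.camera('wrist')
cv2.imwrite('pics/c9.png',cv2.resize(im[180:280,220:340,::-1],None,fx=6,fy=6,interpolation=2))
r=[r for r in optics.regions_of('shard','wrist') if abs(r['xy'][0]-277)<30][0]
ys,xs=np.nonzero(r['mask']);P=np.array([onz(c,(x,y),.029)[:2] for x,y in zip(xs,ys)])
m=P.mean(0);w,v=np.linalg.eigh(np.cov((P-m).T));print(m,v[:,1],np.degrees(np.arctan2(v[1,1],v[0,1])),st['eef_pos'])
for uv in((275,199),(268,258),(279,227)):print(onz(c,uv,.029).round(4))
"
```

```text
[0.4875519  0.31831115] [-0.99446669  0.10505239] 173.96981515486382 [0.45645198 0.32112705 0.19388211]
[0.4589 0.3184 0.029 ]
[0.524 0.311 0.029]
[0.4887 0.3226 0.029 ]
```

View pics/c9.png

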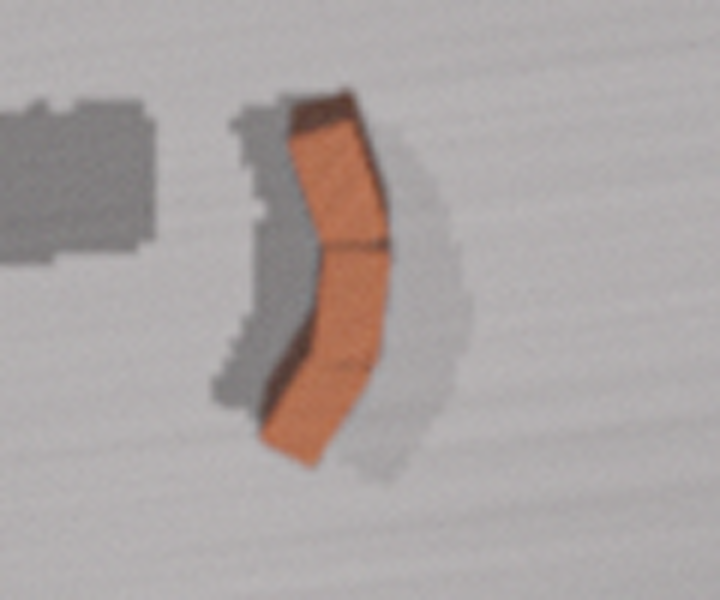

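```bash
python3 -c "
from h import *
c=optics.get_calibration('wrist');T=c['T_tool_cam'];c['camera_from_world']=np.linalg.inv(T)
for uv,y in(((193,265),-.0427),((366,265),.0427),((192,300),-.0427)):
  o,v=ray(c,uv);print((o+v*(y-o[1])/v[1]).round(4))
for x in(.009,.022): print(x,[proj(c,np.array([x,-.0427,z])).round(0) for z in(-.011,.011)])
c=cal('wrist');print(onz(c,(278.7,230.5),.029).round(4))
go((.492,.322,.12),Rt(-.07))
"
```

```text
[ 0.0144 -0.0427 -0.0047]
[ 0.0059  0.0427 -0.0094]
[ 0.0069 -0.0427  0.011 ]
0.009 [array([189., 259.]), array([193., 297.])]
0.022 [array([196., 247.]), array([199., 284.])]
[0.4924 0.3225 0.029 ]
t 15.3 pos [0.4563 0.3213 0.1939] turn [ 0.037 -0.004  0.001] shift [0.921 0.008 0.453] F [ 0.4  0.4 -0.1] op 0.0851
```

{"method": "carry_out", "body": {
  "commands": [
    [[0.037,-0.004,0,0.3,0.01,0.3,1],[0.037,-0.004,0,0.8,0.01,0.45,1],[0.037,-0.004,0,0.92,0.01,0.45,1],[0.037,-0.004,0,0.92,0.01,0.45,1]]
  ]
}}

```text
clock: 15.8
eef_pos: [0.4911, 0.3217, 0.1197]
orientation: [-2.042, 1.568, -2.113]
contact_force: [0.2, 0.3, -0.1]
opening: 0.0851
```

```bash
python3 -c "
from h import *
go((.492,.322,.03),Rt(-.07))
st=bot.observe();c=cal('wrist',st);im=optics.camera('wrist');cv2.imwrite('pics/w10.png',im[:,:,::-1])"
```

```text
t 15.8 pos [0.4911 0.3217 0.1197] turn [-0.    -0.001  0.001] shift [1.121 0.007 0.012] F [ 0.2  0.3 -0.1] op 0.0851
```

View pics/w10.png

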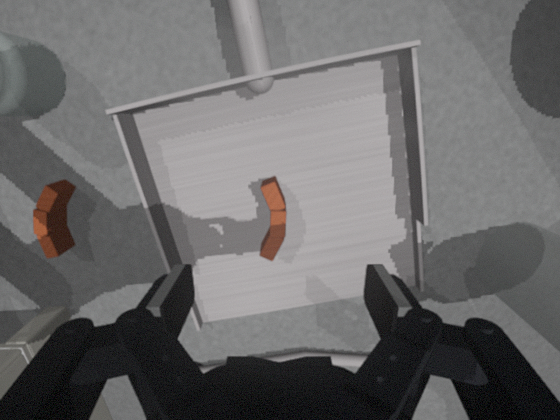

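```bash
python3 -c "
from h import *
c=cal('wrist');print(onz(c,(278,222),.029).round(4));print(bot.observe()['eef_pos'])"
```

```text
[0.4927 0.3227 0.029 ]
[0.49187281 0.32224951 0.12090006]
```

{"method": "carry_out", "body": {
  "commands": [
    [[0,0,0,0.4,0,0.01,1],[0,0,0,0.7,0,0.01,1],[0,0,0,0.8,0,0.01,1],[0,0,0,0.8,0,0.01,1]]
  ]
}}

```text
clock: 16.35
eef_pos: [0.4931, 0.3225, 0.0578]
orientation: [-0.14, 1.569, -0.209]
contact_force: [-0.1, -0.8, 0.1]
opening: 0.0852
```

```bash
python3 -c "
from h import *
go((.492,.322,.03),Rt(-.07))
st=bot.observe();c=cal('wrist',st);im=optics.camera('wrist');cv2.imwrite('pics/w11.png',im[:,:,::-1])"
```

```text
t 16.35 pos [0.4931 0.3225 0.0578] turn [0.    0.001 0.   ] shift [ 0.348 -0.007 -0.014] F [-0.1 -0.8  0.1] op 0.0852
```

View pics/w11.png

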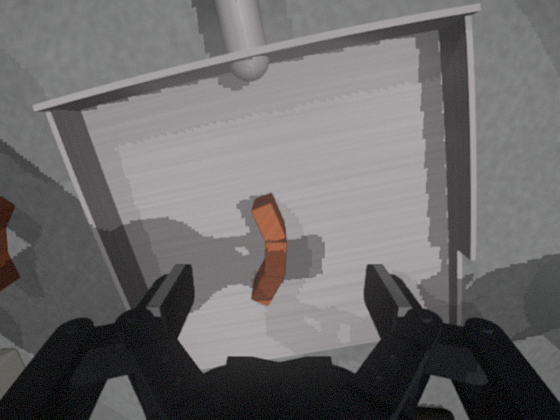

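{"method": "carry_out", "body": {
  "commands": [
    [[0,0,0,0.2,0,0,1],[0,0,0,0.35,0,0,1],[0,0,0,0.35,0,0,1]]
  ]
}}

```text
clock: 16.77
eef_pos: [0.4923, 0.322, 0.0286]
orientation: [-1.611, 1.569, -1.681]
contact_force: [-0.2, -0.7, 0.2]
opening: 0.0851
```

{"method": "carry_out", "body": {
  "commands": [
    [[0,0,0,0,0,0,0],[0,0,0,0,0,0,-0.5],[0,0,0,0,0,0,-1],[0,0,0,0,0,0,-1],[0,0,0,0,0,0,-1],[0,0,0,0,0,0,-1],[0,0,0,0,0,0,-1]]
  ]
}}

```text
clock: 17.65
eef_pos: [0.4927, 0.3223, 0.0291]
orientation: [-0.841, 1.57, -0.911]
contact_force: [-0.4, 0.3, 1.3]
opening: 0.011
```

```bash
python3 -c "
from h import *
go((.492,.322,.1),Rt(-.07))
st=bot.observe();c=cal('wrist',st);im=optics.camera('wrist');cv2.imwrite('pics/w12.png',im[:,:,::-1])"
```

```text
t 17.65 pos [0.4927 0.3223 0.0291] turn [-0.  0.  0.] shift [-0.887 -0.005 -0.008] F [-0.4  0.3  1.3] op 0.011
```

View pics/w12.png

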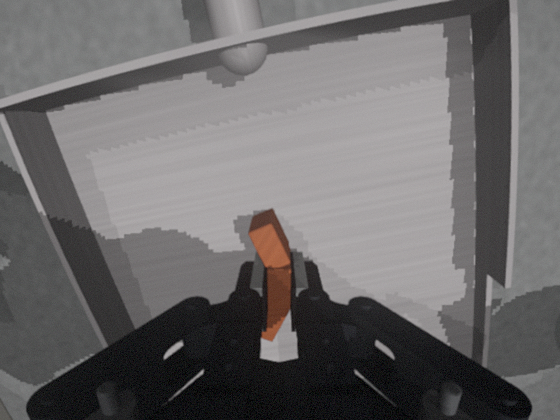

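{"method": "carry_out", "body": {
  "commands": [
    [[0,0,0,-0.3,0,0,-1],[0,0,0,-0.8,0,0,-1],[0,0,0,-1,0,0,-1]]
  ]
}}

```text
clock: 18.08
eef_pos: [0.4938, 0.3228, 0.111]
orientation: [0.17, 1.567, 0.1]
contact_force: [-0.6, -0.0, -1.1]
opening: 0.0111
```

{"method": "carry_out", "body": {
  "commands": [
    [[0,0,0,-0.7,0,0,-1],[0,0,0,-1,0,0,-1]]
  ]
}}

```text
clock: 18.32
eef_pos: [0.4947, 0.3233, 0.1938]
orientation: [0.337, 1.563, 0.267]
contact_force: [0.8, -0.1, -0.4]
opening: 0.0106
```

{"method": "carry_out", "body": {
  "commands": [
    [[0,0,0,-0.5,-0.4,0.2,-1],[0,0,0,-1,-1,0.4,-1],[0,0,0,-1,-1,0.5,-1]]
  ]
}}

```text
clock: 18.7
eef_pos: [0.5308, 0.2387, 0.2775]
orientation: [0.289, 1.557, 0.216]
contact_force: [-0.4, 0.7, -0.9]
opening: 0.0105
```

```bash
python3 -c "
from h import *
go((.63,.01,.26),Rt(0))
st=bot.observe();c=cal('wrist',st);im=optics.camera('wrist');cv2.imwrite('pics/w13.png',im[:,:,::-1])"
```

```text
t 18.7 pos [0.5308 0.2387 0.2775] turn [-0.037  0.007 -0.002] shift [ 0.227 -2.761  1.443] F [-0.4  0.7 -0.9] op 0.0105
```

View pics/w13.png

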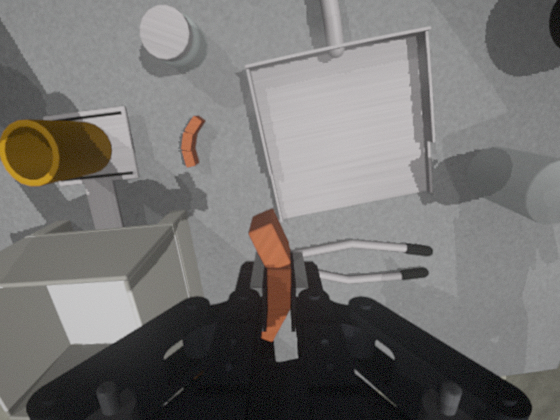

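{"method": "carry_out", "body": {
  "commands": [
    [[-0.037,0.007,0,0,-0.5,0.2,-1],[-0.037,0.007,0,0,-0.95,0.4,-1],[-0.037,0.007,0,0,-0.95,0.4,-1]]
  ]
}}

```text
clock: 19.12
eef_pos: [0.5563, 0.1599, 0.2723]
orientation: [2.802, 1.563, 2.801]
contact_force: [-0.0, 0.3, -0.8]
opening: 0.0108
```

{"method": "carry_out", "body": {
  "commands": [
    [[0,0,0,0,-0.5,0.2,-1],[0,0,0,0,-0.95,0.5,-1],[0,0,0,0,-0.95,0.5,-1]]
  ]
}}

```text
clock: 19.5
eef_pos: [0.5962, 0.0833, 0.2695]
orientation: [2.875, 1.56, 2.872]
contact_force: [-0.6, 0.6, -0.3]
opening: 0.0109
```

```bash
python3 -c "
from h import *
go((.635,.01,.19),Rt(0))"
```

```text
t 19.5 pos [0.5962 0.0833 0.2695] turn [-0.002 -0.005 -0.001] shift [ 0.986 -0.918  0.499] F [-0.6  0.6 -0.3] op 0.0109
```

{"method": "carry_out", "body": {
  "commands": [
    [[0,-0.005,0,0,-0.5,0.3,-1],[0,-0.005,0,0.1,-0.92,0.5,-1],[0,-0.005,0,0.5,-0.92,0.5,-1],[0,-0.005,0,0.9,-0.92,0.5,-1],[0,-0.005,0,0.9,-0.92,0.5,-1]]
  ]
}}

```text
clock: 20.12
eef_pos: [0.6314, 0.0122, 0.1916]
orientation: [2.724, 1.559, 2.722]
contact_force: [-0.7, 0.5, -0.7]
opening: 0.0105
```

```bash
python3 -c "
from h import *
go((.635,.01,.15),Rt(0))
im=optics.camera('side');cv2.imwrite('pics/s14.png',cv2.resize(im[70:230,180:380,::-1],None,fx=4,fy=3.75,interpolation=2))
im=optics.camera('wrist');cv2.imwrite('pics/w14.png',im[:,:,::-1])"
```

```text
t 20.12 pos [0.6314 0.0122 0.1916] turn [-0.001 -0.006 -0.002] shift [ 0.52  -0.03   0.051] F [-0.7  0.5 -0.7] op 0.0105
```

View pics/s14.png

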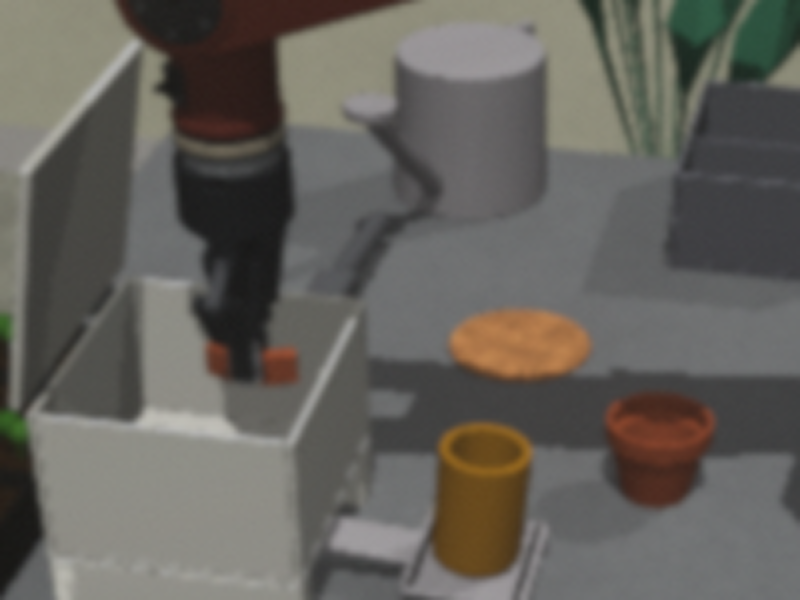

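View pics/w14.png

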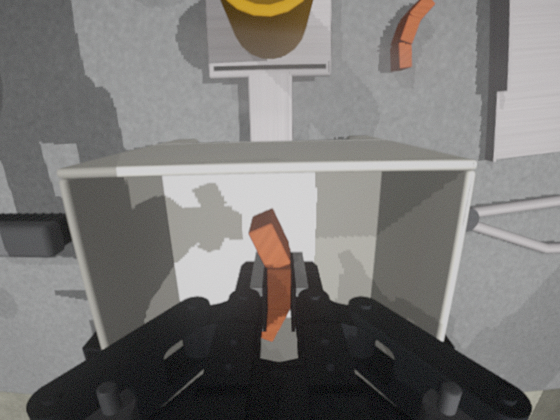

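{"method": "carry_out", "body": {
  "commands": [
    [[0,-0.006,0,0.2,-0.03,0.04,-1],[0,-0.006,0,0.42,-0.03,0.04,-1],[0,-0.006,0,0.42,-0.03,0.04,-1]]
  ]
}}

```text
clock: 20.6
eef_pos: [0.6366, 0.0097, 0.1615]
orientation: [0.549, 1.563, 0.547]
contact_force: [-0.4, 0.5, -1.4]
opening: 0.0106
```

{"method": "carry_out", "body": {
  "commands": [
    [[0,0,0,0,0,0,0],[0,0,0,0,0,0,0],[0,0,0,0,0,0,0],[0,0,0,0,0,0,0],[0,0,0,0,0,0,0]]
  ]
}}

```text
clock: 21.22
eef_pos: [0.6368, 0.0097, 0.1617]
orientation: [0.521, 1.563, 0.52]
contact_force: [-0.2, -0.3, 0.5]
opening: 0.043
```

```bash
python3 -c "
from h import *
go((.635,.01,.25),Rt(0))
im=optics.camera('wrist');cv2.imwrite('pics/w15.png',im[:,:,::-1])"
```

```text
t 21.23 pos [0.6368 0.0097 0.1617] turn [-0.001  0.004 -0.002] shift [-1.104  0.009 -0.014] F [-0.2 -0.3  0.5] op 0.043
```

View pics/w15.png

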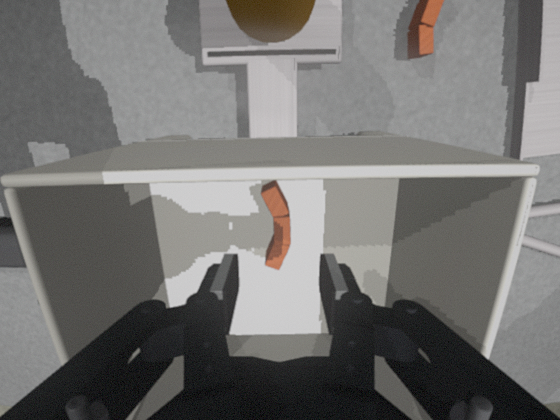

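{"method": "carry_out", "body": {
  "commands": [
    [[0,0,0,-0.5,0,0,0],[0,0,0,-1,0,0,0],[0,0,0,-1,0,-0.2,1]]
  ]
}}

```text
clock: 21.65
eef_pos: [0.6236, 0.009, 0.2471]
orientation: [0.177, 1.553, 0.175]
contact_force: [0.1, 0.0, -0.2]
opening: 0.0596
```

{"method": "carry_out", "body": {
  "commands": [
    [[0,0,0,-0.2,0,-0.5,1],[0,0,0,-0.2,0,-1,1]]
  ]
}}

```text
clock: 21.9
eef_pos: [0.5438, 0.0089, 0.2639]
orientation: [0.12, 1.549, 0.118]
contact_force: [-0.4, 0.2, 0.0]
opening: 0.0856
```

```bash
python3 -c "
from h import *
go((.471,.005,.23),Rt(0))"
```

```text
t 21.9 pos [0.5438 0.0089 0.2639] turn [-0.001  0.011 -0.001] shift [ 0.404 -0.051 -0.919] F [-0.4  0.2  0. ] op 0.0856
```

{"method": "carry_out", "body": {
  "commands": [
    [[0,0.01,0,0.2,-0.03,-0.5,1],[0,0.01,0,0.4,-0.05,-0.9,1],[0,0.01,0,0.4,-0.05,-0.92,1],[0,0.01,0,0.4,-0.05,-0.92,1]]
  ]
}}

```text
clock: 22.4
eef_pos: [0.4722, 0.005, 0.2314]
orientation: [0.492, 1.566, 0.491]
contact_force: [-0.0, 0.7, 0.8]
opening: 0.0855
```

```bash
python3 -c "
from h import *
go((.471,.005,.16),Rt(0))"; python3 w.py 16 pot;  python3 -c "
from h import *
im=optics.camera('side');cv2.imwrite('pics/s16.png',cv2.resize(im[70:230,180:380,::-1],None,fx=4,fy=3.75,interpolation=2))"
```

```text
t 22.4 pos [0.4722 0.005  0.2314] turn [-0.001  0.002 -0.001] shift [ 0.893 -0.002 -0.018] F [-0.   0.7  0.8] op 0.0855
pot 0.79 [278.5 186.9] [0.4795 0.0065 0.005 ]
 reg 0.76 [278.4 203.9] 5091 239 317 163 246
 reg 0.57 [ 23.8 215.8] 4155 0 58 167 254
[-0.14 -0.1   1.99  0.    1.25 -1.71] [0.4722 0.005  0.2314]
```

View pics/w16.png

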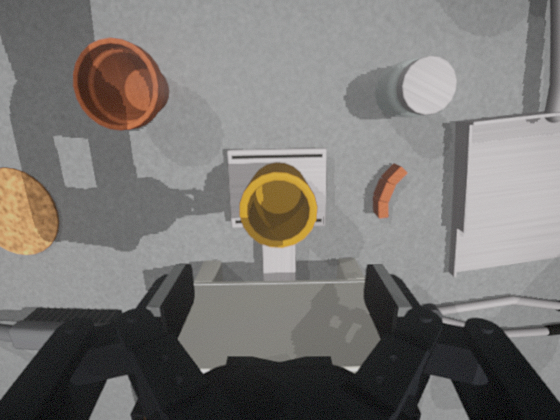

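View pics/s16.png

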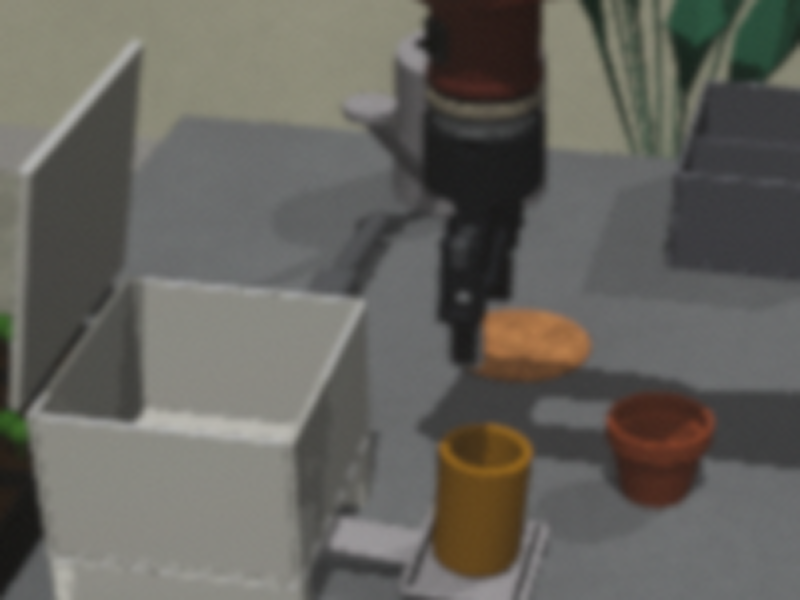

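```bash
python3 -c "
from h import *
c=cal('wrist')
for uv in((278.5,173),(278.5,247),(240,209),(317,209)): print(onz(c,uv,.125).round(4))
go((.471,.006,.16),Rt(0))"
```

```text
[0.4389 0.0062 0.125 ]
[0.5014 0.0061 0.125 ]
[ 0.468  -0.0247  0.125 ]
[0.4681 0.037  0.125 ]
t 22.6 pos [0.4725 0.0049 0.2314] turn [-0.001  0.002 -0.001] shift [ 0.893  0.011 -0.022] F [ 0.6 -0.4 -0.4] op 0.0854
```

{"method": "carry_out", "body": {
  "commands": [
    [[0,0.002,0,0.4,0.01,-0.01,1],[0,0.002,0,0.9,0.01,-0.01,1],[0,0.002,0,0.9,0.01,-0.01,1]]
  ]
}}

```text
clock: 22.98
eef_pos: [0.4697, 0.0063, 0.1565]
orientation: [2.733, 1.562, 2.731]
contact_force: [-0.3, -0.5, 0.5]
opening: 0.0858
```

```bash
python3 -c "
from h import *
go((.4715,.006,.104),Rt(0))"
```

```text
t 22.98 pos [0.4697 0.0063 0.1565] turn [-0.001 -0.004 -0.002] shift [ 0.656 -0.006  0.028] F [-0.3 -0.5  0.5] op 0.0858
```

{"method": "carry_out", "body": {
  "commands": [
    [[0,-0.004,0,0.2,0,0.025,1],[0,-0.004,0,0.45,0,0.025,1],[0,-0.004,0,0.64,0,0.025,1],[0,-0.004,0,0.64,0,0.025,1]]
  ]
}}

```text
clock: 23.48
eef_pos: [0.4711, 0.0065, 0.105]
orientation: [1.884, 1.567, 1.883]
contact_force: [0.5, 0.1, -0.6]
opening: 0.0852
```

```bash
python3 -c "
from h import *
go((.4715,.006,.104),Rt(0))
im=optics.camera('wrist');cv2.imwrite('pics/w17.png',im[:,:,::-1])"
```

```text
t 23.48 pos [0.4711 0.0065 0.105 ] turn [-0.001 -0.001 -0.002] shift [ 0.013 -0.006  0.005] F [ 0.5  0.1 -0.6] op 0.0852
```

View pics/w17.png

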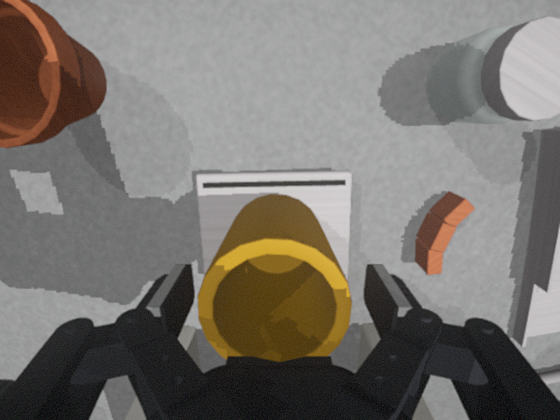

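{"method": "carry_out", "body": {
  "commands": [
    [[0,0,0,0,-0.018,0,1],[0,0,0,0,-0.018,0,0.8],[0,0,0,0,-0.018,0,0.6],[0,0,0,0,-0.018,0,0.4],[0,0,0,0,-0.018,0,-1],[0,0,0,0,-0.018,0,-1],[0,0,0,0,-0.018,0,-1]]
  ]
}}

```text
clock: 24.4
eef_pos: [0.4721, 0.0047, 0.1067]
orientation: [1.281, 1.568, 1.279]
contact_force: [-2.7, -1.6, 5.4]
opening: 0.0634
```

```bash
python3 -c "
from h import *
go((.4715,.006,.104),Rt(0))
im=optics.camera('side');cv2.imwrite('pics/s18.png',cv2.resize(im[70:230,180:380,::-1],None,fx=4,fy=3.75,interpolation=2))"
```

```text
t 24.4 pos [0.4721 0.0047 0.1067] turn [-0.001  0.    -0.001] shift [ 0.033  0.016 -0.008] F [-2.7 -1.6  5.4] op 0.0634
```

View pics/s18.png

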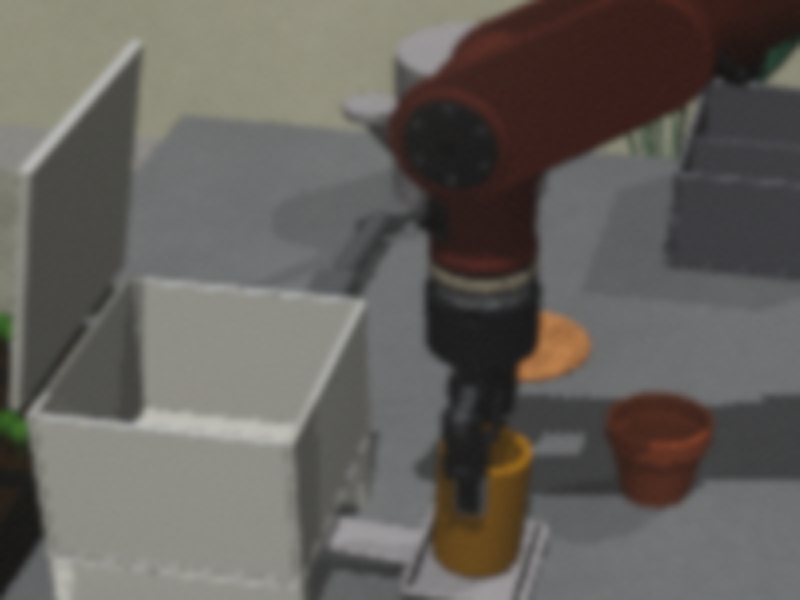

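{"method": "carry_out", "body": {
  "commands": [
    [[0,0,0,-0.015,0,0,-1],[0,0,0,-0.035,0,0,-1],[0,0,0,-0.055,0,0,-1],[0,0,0,-0.075,0,0,-1],[0,0,0,-0.095,0,0,-1],[0,0,0,-0.115,0,0,-1],[0,0,0,-0.135,0,0,-1],[0,0,0,-0.155,0,0,-1],[0,0,0,-0.175,0,0,-1],[0,0,0,-0.195,0,0,-1],[0,0,0,-0.215,0,0,-1],[0,0,0,-0.235,0,0,-1]]
  ]
}}

```text
clock: 25.95
eef_pos: [0.4721, 0.0048, 0.1257]
orientation: [1.296, 1.568, 1.295]
contact_force: [-1.8, 1.2, 2.7]
opening: 0.0632
```

```bash
python3 -c "
from h import *
go((.4715,.006,.104),Rt(0))
im=optics.camera('side');cv2.imwrite('pics/s19.png',cv2.resize(im[70:230,180:380,::-1],None,fx=4,fy=3.75,interpolation=2))"
```

```text
t 25.95 pos [0.4721 0.0048 0.1257] turn [-0.001  0.    -0.002] shift [ 0.271  0.015 -0.008] F [-1.8  1.2  2.7] op 0.0632
```

View pics/s19.png

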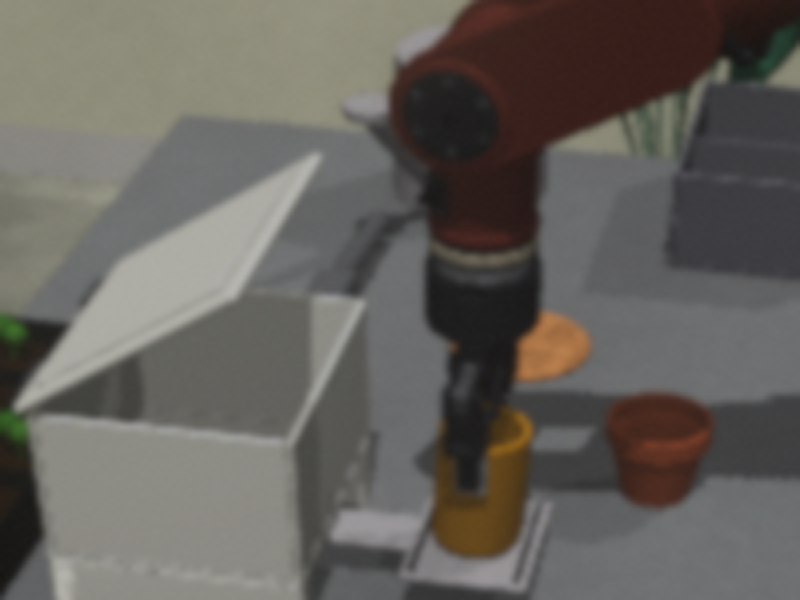

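{"method": "carry_out", "body": {
  "commands": [
    [[0,0,0,-0.012,0,0,-1],[0,0,0,-0.027,0,0,-1],[0,0,0,-0.042,0,0,-1],[0,0,0,-0.057,0,0,-1],[0,0,0,-0.072,0,0,-1],[0,0,0,-0.087,0,0,-1],[0,0,0,-0.102,0,0,-1],[0,0,0,-0.117,0,0,-1],[0,0,0,-0.132,0,0,-1],[0,0,0,-0.147,0,0,-1],[0,0,0,-0.162,0,0,-1],[0,0,0,-0.177,0,0,-1]]
  ]
}}

```text
clock: 27.5
eef_pos: [0.4726, 0.0047, 0.1404]
orientation: [1.017, 1.567, 1.016]
contact_force: [-1.6, 1.7, 3.9]
opening: 0.0631
```

```bash
python3 -c "
from h import *
go((.4715,.006,.104),Rt(0))
im=optics.camera('side');cv2.imwrite('pics/s20.png',cv2.resize(im[70:230,180:380,::-1],None,fx=4,fy=3.75,interpolation=2))"
```

```text
t 27.5 pos [0.4726 0.0047 0.1404] turn [-0.001  0.001 -0.002] shift [ 0.455  0.014 -0.014] F [-1.6  1.7  3.9] op 0.0631
```

View pics/s20.png

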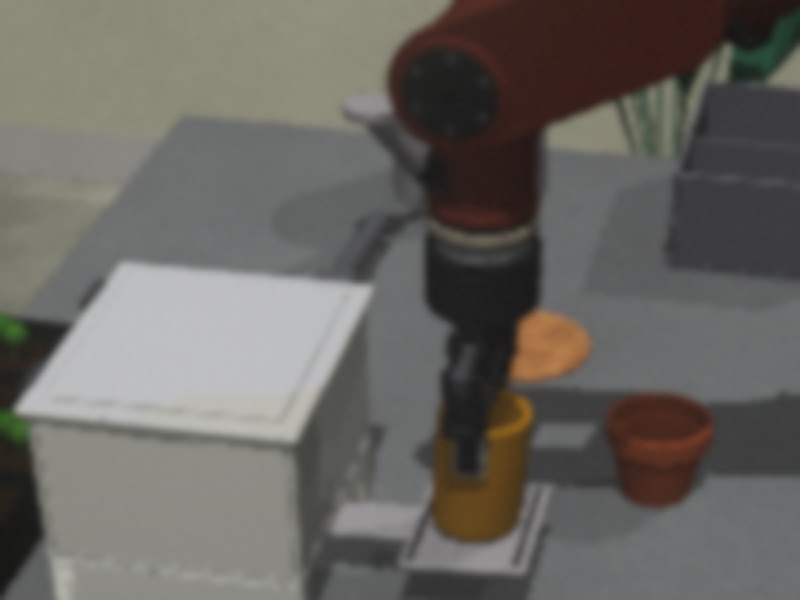

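{"method": "carry_out", "body": {
  "commands": [
    [[0,0,0,-0.015,0,0,-1],[0,0,0,-0.03,0,0,-1],[0,0,0,-0.045,0,0,-1],[0,0,0,-0.06,0,0,-1],[0,0,0,-0.08,0,0,-1],[0,0,0,-0.11,0,0,-1],[0,0,0,-0.2,0,0,-1],[0,0,0,-0.4,0,0,-1],[0,0,0,-0.6,0,0,-1],[0,0,0,-0.6,0,0,-1]]
  ]
}}

```text
clock: 28.8
eef_pos: [0.4745, 0.0043, 0.1913]
orientation: [0.29, 1.563, 0.288]
contact_force: [-0.0, -0.6, -3.4]
opening: 0.0633
```

```bash
python3 -c "
from h import *
go((.509,-.336,.19),Rt(0))
im=optics.camera('side');cv2.imwrite('pics/s21.png',cv2.resize(im[70:230,180:380,::-1],None,fx=4,fy=3.75,interpolation=2))
im=optics.camera('wrist');cv2.imwrite('pics/w21.png',im[:,:,::-1])"
```

```text
t 28.8 pos [0.4745 0.0043 0.1913] turn [-0.001  0.004 -0.001] shift [ 0.01  -4.253  0.437] F [-0.  -0.6 -3.4] op 0.0633
```

View pics/s21.png

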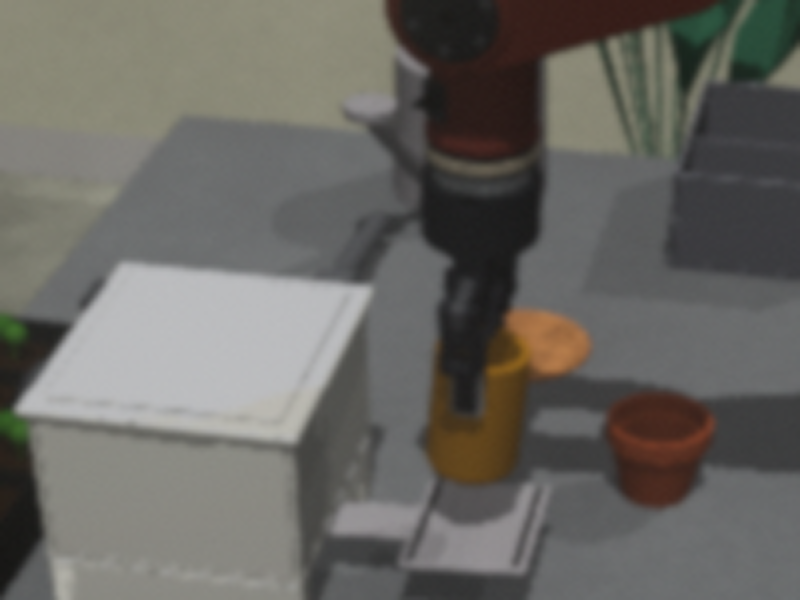

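View pics/w21.png

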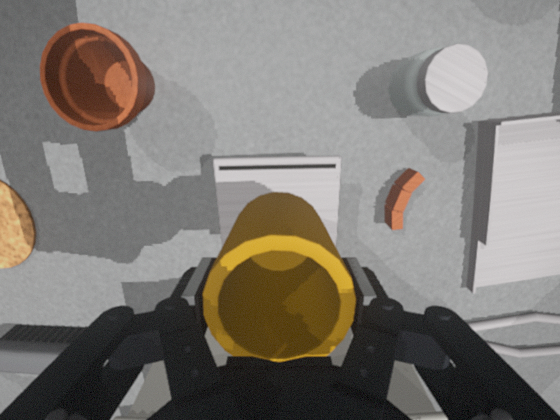

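{"method": "carry_out", "body": {
  "commands": [
    [[0,0,0,0,-0.3,0,-1],[0,0.015,0,0,-0.8,0.05,-1],[0,0.035,0,0,-1,0.1,-1]]
  ]
}}

```text
clock: 29.28
eef_pos: [0.4801, -0.077, 0.1882]
orientation: [3.103, 1.502, 3.101]
contact_force: [1.3, -0.2, -3.2]
opening: 0.0632
```

{"method": "carry_out", "body": {
  "commands": [
    [[0,0,0,0,-0.5,0.05,-1],[0,0,0,0,-1,0.1,-1],[0,0,0,0,-1,0.1,-1]]
  ]
}}

```text
clock: 29.65
eef_pos: [0.4878, -0.1594, 0.1869]
orientation: [3.113, 1.501, 3.107]
contact_force: [-0.0, 1.1, -4.0]
opening: 0.0637
```

{"method": "carry_out", "body": {
  "commands": [
    [[0,0,0,0,-0.5,0.05,-1],[0,0,0,0,-1,0.1,-1],[0,0,0,0,-1,0.1,-1]]
  ]
}}

```text
clock: 30.02
eef_pos: [0.4953, -0.2412, 0.1857]
orientation: [3.117, 1.501, 3.108]
contact_force: [-0.5, -0.8, -3.9]
opening: 0.0633
```

{"method": "carry_out", "body": {
  "commands": [
    [[0,0,0,0,-0.5,0.05,-1],[0,0,0,0,-0.9,0.1,-1],[0,0,0,0,-0.9,0.1,-1],[0,0,0,0,-0.9,0.1,-1]]
  ]
}}

```text
clock: 30.52
eef_pos: [0.5022, -0.3114, 0.1841]
orientation: [3.082, 1.5, 3.074]
contact_force: [0.6, 0.0, -3.5]
opening: 0.0633
```

```bash
python3 -c "
from h import *
go((.509,-.335,.12),Rt(0,.07))
for n in('side','scene'):
  im=optics.camera(n);im=im[70:230,180:380] if n=='side' else im[130:290,70:270]
  cv2.imwrite(f'pics/{n}22.png',cv2.resize(im[:,:,::-1],None,fx=4,fy=3.75,interpolation=2))"
```

```text
t 30.52 pos [ 0.5022 -0.3114  0.1841] turn [-0.004 -0.001 -0.002] shift [ 0.791 -0.297  0.144] F [ 0.6  0.  -3.5] op 0.0633
```

View pics/side22.png

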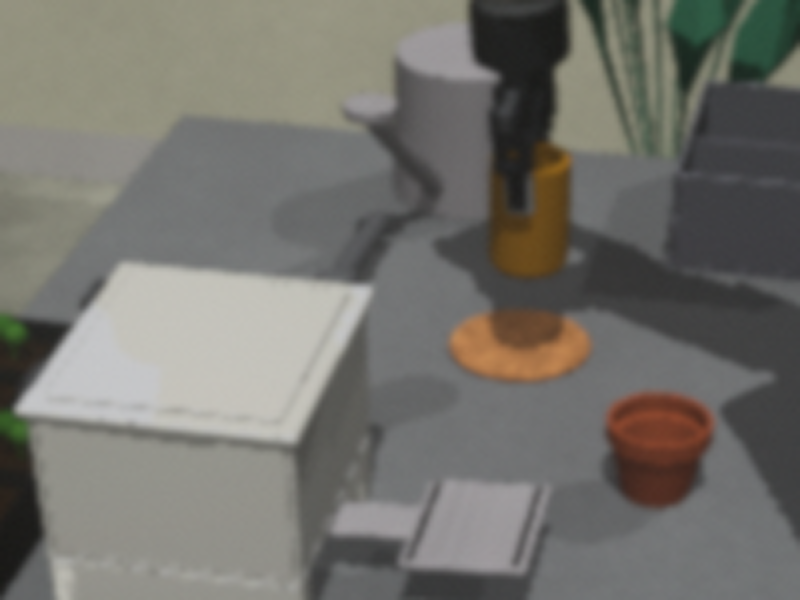

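View pics/scene22.png

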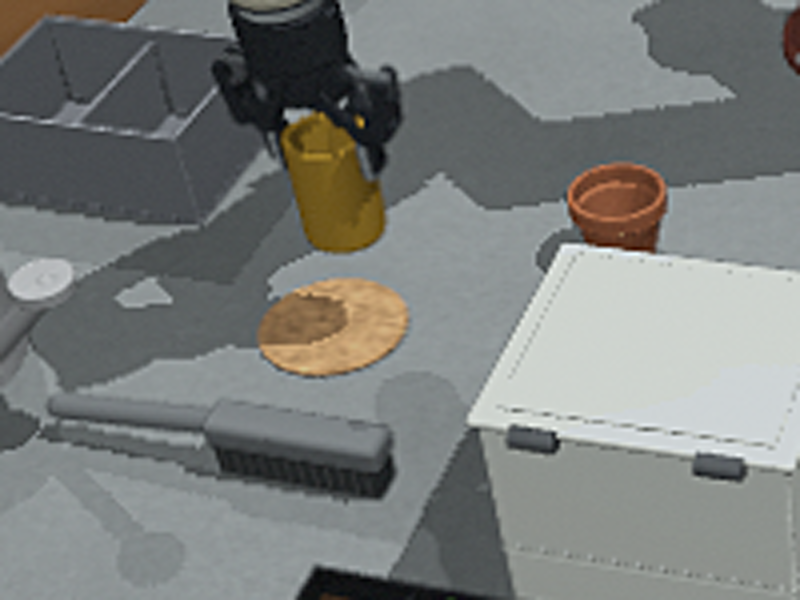

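{"method": "carry_out", "body": {
  "commands": [
    [[-0.004,0,0,0.2,-0.2,0.1,-1],[-0.004,0,0,0.5,-0.3,0.14,-1],[-0.004,0,0,0.79,-0.3,0.14,-1],[-0.004,0,0,0.79,-0.3,0.14,-1]]
  ]
}}

```text
clock: 31.12
eef_pos: [0.507, -0.3327, 0.1177]
orientation: [3.029, 1.494, 3.031]
contact_force: [-0.3, 0.7, -5.3]
opening: 0.0629
```

```bash
python3 -c "
from h import *
go((.509,-.335,.09),Rt(0,.07))
im=optics.camera('side')[70:230,180:380];cv2.imwrite('pics/s23.png',cv2.resize(im[:,:,::-1],None,fx=4,fy=3.75,interpolation=2))"
```

```text
t 31.12 pos [ 0.507  -0.3327  0.1177] turn [ 0.001 -0.003 -0.004] shift [ 0.343 -0.032  0.051] F [-0.3  0.7 -5.3] op 0.0629
```

View pics/s23.png

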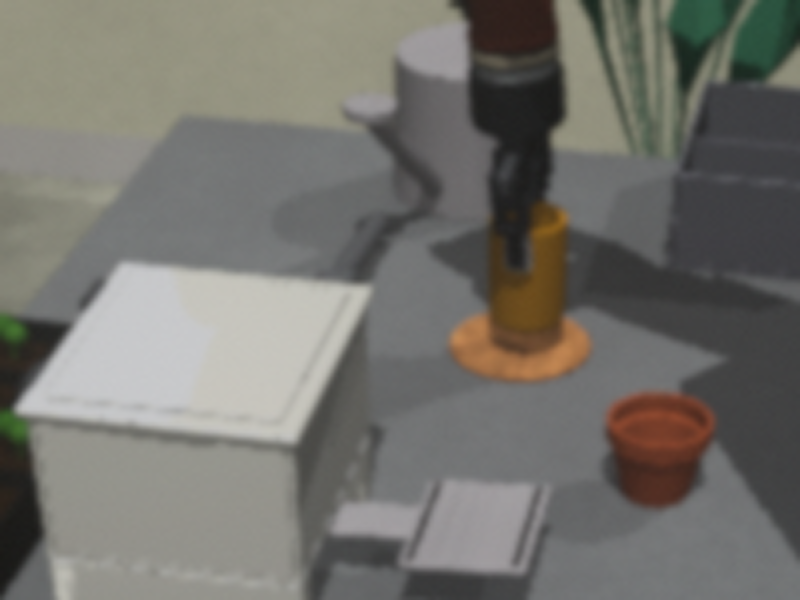

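Lower to about 0.09, then feel for the mat.

{"method": "carry_out", "body": {
  "commands": [
    [[0,-0.002,0,0.12,-0.02,0.03,-1],[0,-0.002,0,0.22,-0.03,0.05,-1],[0,-0.002,0,0.3,-0.03,0.05,-1],[0,-0.002,0,0.34,-0.03,0.05,-1],[0,-0.002,0,0.34,-0.03,0.05,-1]]
  ]
}}

```text
clock: 31.8
eef_pos: [0.5099, -0.3357, 0.0916]
orientation: [3.046, 1.501, 3.047]
contact_force: [-0.8, 0.1, -4.1]
opening: 0.0631
```

{"method": "carry_out", "body": {
  "commands": [
    [[0,0,0,0.02,0,0,-1],[0,0,0,0.035,0,0,-1],[0,0,0,0.035,0,0,-1]]
  ]
}}

```text
clock: 32.17
eef_pos: [0.5097, -0.3357, 0.0888]
orientation: [3.045, 1.501, 3.046]
contact_force: [-0.9, -0.1, -4.0]
opening: 0.0629
```

{"method": "carry_out", "body": {
  "commands": [
    [[0,0,0,0.02,0,0,-1],[0,0,0,0.025,0,0,-1]]
  ]
}}

```text
clock: 32.42
eef_pos: [0.5097, -0.3358, 0.087]
orientation: [3.047, 1.501, 3.048]
contact_force: [0.1, 1.3, -1.7]
opening: 0.0633
```

{"method": "carry_out", "body": {
  "commands": [
    [[0,0,0,0.02,0,0,-1],[0,0,0,0.025,0,0,-1]]
  ]
}}

```text
clock: 32.67
eef_pos: [0.51, -0.3358, 0.0869]
orientation: [3.045, 1.501, 3.046]
contact_force: [-3.0, 2.8, 6.4]
opening: 0.0635
```

{"method": "carry_out", "body": {
  "commands": [
    [[0,0,0,0,0,0,0.55],[0,0,0,0,0,0,0.65],[0,0,0,0,0,0,0.8],[0,0,0,0,0,0,1],[0,0,0,0,0,0,1]]
  ]
}}

```text
clock: 33.3
eef_pos: [0.51, -0.3358, 0.0868]
orientation: [3.044, 1.501, 3.045]
contact_force: [0.2, -0.1, 0.2]
opening: 0.0852
```

```bash
python3 -c "
from h import *
go((.509,-.335,.16),Rt(0,.07))
im=optics.camera('wrist');cv2.imwrite('pics/w24.png',im[:,:,::-1])"
```

```text
t 33.3 pos [ 0.51   -0.3358  0.0868] turn [ 0.001  0.    -0.003] shift [-0.912  0.016 -0.076] F [ 0.2 -0.1  0.2] op 0.0852
```

View pics/w24.png

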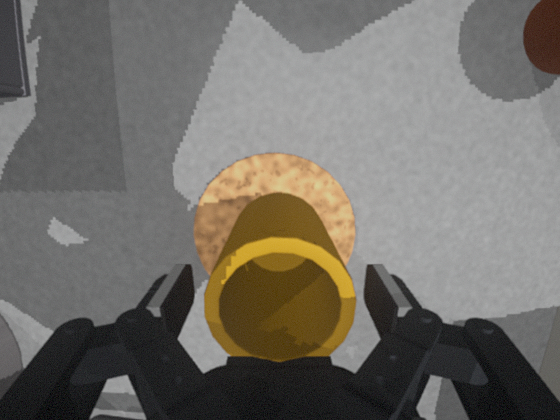

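{"method": "carry_out", "body": {
  "commands": [
    [[0,0,0,-0.2,0,-0.02,1],[0,0,0,-0.5,0,-0.04,1],[0,0,0,-0.9,0,-0.07,1],[0,0,0,-0.9,0,-0.07,1]]
  ]
}}

```text
clock: 33.85
eef_pos: [0.5118, -0.3382, 0.1639]
orientation: [3.123, 1.508, 3.124]
contact_force: [-0.1, -0.9, 0.7]
opening: 0.0855
```

{"method": "carry_out", "body": {
  "commands": [
    [[0,0,0,-0.5,0,0,1],[0,0,0,-0.9,0,0,1],[0,0,0,-0.9,0,0,1],[0,0,0,-0.9,0,0,1]]
  ]
}}

```text
clock: 34.35
eef_pos: [0.5155, -0.3377, 0.2343]
orientation: [3.1, 1.506, 3.101]
contact_force: [1.2, -0.9, -0.4]
opening: 0.0853
```

```bash
python3 w.py 25 pot mat; python3 -c "
from h import *
for n in('side','scene'):
  im=optics.camera(n);cv2.imwrite(f'pics/{n}25.png',im[:,:,::-1])"
```

```text
pot 0.86 [281.7 188.7] [ 0.51   -0.3322  0.005 ]
 reg 0.78 [280. 203.] 4098 246 315 165 240
 reg 0.93 [266.9 164.6] 3341 228 326 140 224
[-0.68  0.25  1.61 -0.04  1.33 -2.24] [ 0.5155 -0.3377  0.2343]
```

View pics/scene25.png

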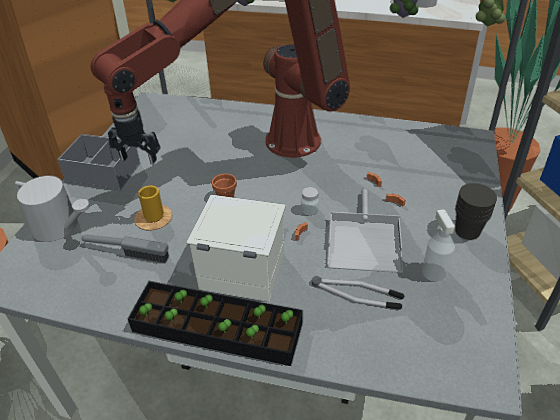

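View pics/side25.png

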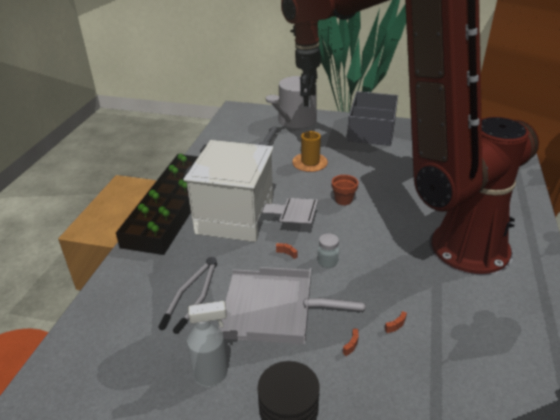

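View pics/w25.png

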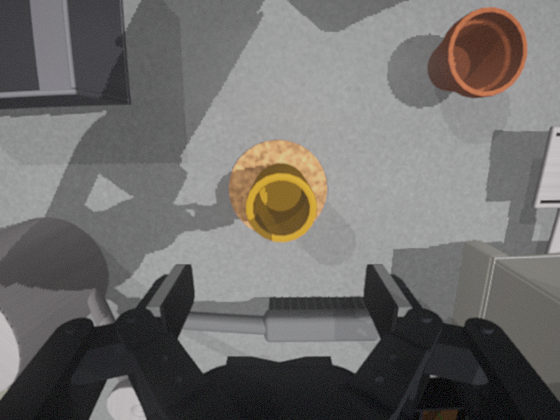

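The pot stands upright on the mat's centre at (150,203) in the scene picture. The lid is closed, the dustpan is empty and nothing else has moved, so I am handing in.

```bash
python3 -c "
from h import *
st=bot.observe();print(st['clock'],st['contact_force'],np.abs(st['dq']).max())
print(bot.sign_off())"
```

```text
34.7 [-0.34030679 -0.64490087 -0.31842725] 0.008000404154313497
the job is handed in; nothing more can be done
None
```

The job is done and handed in at 34.7 s of the 72 s allowed; the hand-in reported no verdict.

- **Opening the lid:** I set the pot on the tread and pressed in millimetre steps until the force rose at the stop. It came to about 8 N on the pedal, against the 35 N limit. I then let go, and the lid stayed fully open under the pot's weight.
- **Shard:** I took the one from the dustpan, which starts farthest from the base, and dropped it in the bin. The wrist picture showed it lying on the bin floor with the lid still open and the pot still on the tread.
- **Closing the lid:** I raised the pot at 10–20 mm/s until the lid had closed, then stood it back on the mat.

**Last checks:** the pictures showed the pot upright at the mat's centre, within a few millimetres, and the lid closed. The dustpan was empty and in its place, the other things looked unmoved, and the gripper was clear of everything. The only disagreement was a few millimetres between the scene and side cameras early on, which I settled with the wrist camera. I judged the lid's angle and closing speed from pictures and arm motion, since neither can be read directly.

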